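Refit the air table's valve manifold

TASK

Swing the locking lever of the valve manifold up and fit every valve module that lies ready on the table fully home in a bay of its own, taking out only as many of the grey blanking modules as you need bays for; put those in the blue tray, so that in the end all three bays are filled, and swing the lever fully shut again. Also screw the loose pressure gauge down, clockwise seen from above, until its dial next comes square to the manifold's front (the side with the air outlets), and stop there, not past it. Leave the card pack, the glue stick and the red marker beside it as they are.

Things in the scene. Friction and masses are not known exactly. Their poses are not given: they have to be found in the camera images.
- manifold: Aluminium valve manifold, fixed to the table, 120 (x) x 360 (y) x 40 mm high, with black 10 mm end plates. Origin: centre of its underside, on the table. Its -x axis points to its front (the side with the air outlets, which stand out 13 mm, roughly towards the robot), +y to its gauge end, z up. It has three equal rectangular bays (pockets) in its top, and brackets for the locking lever 76 mm high along its rear edge.
- bay_0 (a point): Centre of the floor of the first bay, next to the gauge (axes as the manifold's). Each bay is a pocket 100 (x) x 50 (y) mm, 12 mm deep, floor 28 mm above the table, 74 mm from bay to bay. A module dropped in has 2 mm play on every side.
- bay_1 (a point): Centre of the floor of the middle bay.
- bay_2 (a point): Centre of the floor of the third bay, next to the hand grip of the lever.
- lock_lever (a joint): Locking lever: one steel bail for all three bays, hinged along y at the manifold's rear edge, a 10 mm round bar that lies across the tops of the modules (1 mm above them) when shut. 0 rad = shut (hard stop), grows as it swings up and back to 1.9 rad (stop). From 1.4 rad on the bays are free from above. A stiff hinge (0.15 Nm) holds it at any angle.
- lever_grip (a point): Middle of the lever's red hand grip: a round bar 14 mm thick and 50 mm long, along the manifold's y, outside the lever's right-hand (-y) arm, with free space all round. With the lever shut it lies 125 mm in front of (-x) and 3 mm below the hinge axis, 65 mm above the table. Pinch it from above and follow the arc.
- lever_hinge (a point): Point on the hinge axis of the lever level with lever_grip along y, 68 mm above the table; axes as the manifold's. The lever turns about its y axis: positive about +y lifts the grip.
- gauge (a joint): Turn of the pressure gauge on its vertical thread, rad: 0 = screwed down with the dial facing squarely to the manifold's front (-x); positive = unscrewed, anticlockwise seen from above. It starts 3.6 to 6.0 rad loose, so the first time that the dial faces the front when screwed clockwise is 0. There is no stop at 0: it can be overturned to -2.5 rad. It rises 4 mm a turn and needs 0.2 Nm to turn.
- gauge_grip (a point): Centre of the gauge's round case: black rubber, 58 mm in diameter, 32 mm thick, standing upright like a wheel on the thread's axis; 87 mm above the table at 0 (up to 4 mm higher when loose). The point's -x axis is the way the dial faces, its y axis runs along the case's diameter, z up. Grip across the diameter or across the thickness from above.
- valve_0: Valve module: 96 (x) x 46 (y) x 46 mm high, 0.25 kg, aluminium below, black above, blue plate on top. Origin: centre of its underside; z up, x along its length. Its lowest 6 mm (the foot) are 2 mm slimmer on each side. It fits any bay, either way round, with its length along the manifold's x; home, its underside lies on the bay floor and its top 74 mm above the table. May be absent.
- valve_1: Valve module: 96 (x) x 46 (y) x 46 mm high, 0.25 kg, aluminium below, black above, blue plate on top. Origin: centre of its underside; z up, x along its length. Its lowest 6 mm (the foot) are 2 mm slimmer on each side. It fits any bay, either way round, with its length along the manifold's x; home, its underside lies on the bay floor and its top 74 mm above the table. May be absent.
- valve_2: Valve module: 96 (x) x 46 (y) x 46 mm high, 0.25 kg, aluminium below, black above, blue plate on top. Origin: centre of its underside; z up, x along its length. Its lowest 6 mm (the foot) are 2 mm slimmer on each side. It fits any bay, either way round, with its length along the manifold's x; home, its underside lies on the bay floor and its top 74 mm above the table. May be absent.
- blank_0: Blanking module, plain grey: the same foot, 96 (x) x 46 (y) mm and 18 mm high, with an upright grip rib on top, 60 (x) x 14 (y) mm, up to 46 mm high; 0.12 kg. Origin: centre of its underside; z up, x along its length. Each starts home in one of the bays.
- blank_1: Blanking module, plain grey: the same foot, 96 (x) x 46 (y) mm and 18 mm high, with an upright grip rib on top, 60 (x) x 14 (y) mm, up to 46 mm high; 0.12 kg. Origin: centre of its underside; z up, x along its length. Each starts home in one of the bays.
- blank_2: Blanking module, plain grey: the same foot, 96 (x) x 46 (y) mm and 18 mm high, with an upright grip rib on top, 60 (x) x 14 (y) mm, up to 46 mm high; 0.12 kg. Origin: centre of its underside; z up, x along its length. Each starts home in one of the bays.
- tray: Blue open tray, fixed, 210 (x) x 135 (y) x 40 mm high, walls and floor 4 mm. Origin: centre of its underside.
- card_pack: Banded pack of white cards, 56 x 86 x 33 mm, lying flat; bystander.
- glue_stick: Glue stick, 24 mm across, 86 mm high, standing; bystander. Origin: centre of its underside.
- marker_red: Marker with a red cap, 135 mm long, 18 mm thick, lying; bystander.
Mind the look-alikes: they are no part of the job. What is shaped like the blank_0 but purple or yellow is not meant.

How it is judged:
By the outcome, as a careful person would: the job done as asked, in the order asked, and still so for the second after the job is handed in, with the robot touching nothing.
Of valve_0, valve_1, valve_2 only 2 to 3 are there at a start; the rules pass over those that are not, and their reading is None.
At some moment in a run one of valve_0, valve_1, valve_2 may be knocked a few centimetres aside while the robot is not near it.
Once in a run the grip may slacken for a moment while it holds something.
It also fails if it takes over 210 s, if anything falls off the work surface, if the arm or the gripper's body presses on something with over 40 N, if the wrist force passes 120 N, or if a joint passes its speed limit or range.

ROBOT

A 6-joint arm with a two-finger parallel gripper is mounted at the origin on a cart in front of the work surface, level with it; the furniture and walls round the work are solid. World frame = base frame: x ahead of the robot, y to its left, z up, the work surface at z = 0. Lengths are in m, angles in rad, forces in N, time in s.
With the tool pointing down it reaches from about 0.35 to 0.975 m from the base axis. Payload 4.9 kg.
Tool frame: the origin (TCP) lies at the very end of the fingers, on their centre line; the grasp point (between the pads) lies 19 mm behind it; z points along the fingers, y is the line along which they close (so a half turn about z gives the same grasp; the last joint's range is limited). The gripper opens to 85 mm and grips with 20 to 120 N. Pads are 22 mm wide; open, the fingers measure 114 mm over their backs; the gripper's body (76 mm by 85 mm) begins 54 mm behind the grasp point. The pads swing forward as they close: fully open they stand 13 mm farther back than shut.
Start: joints at [-1.343, 0.053, 1.613, -0, 1.476, -0.119], TCP at [0.212, -0.588, 0.231] pointing down, gripper open.
Joint ranges: [-3.01, 3.01], [-1.01, 2.22], [0.06, 2.58], [-1.02, 4.17], [0.09, 2.62], [-3.14, 3.14]. Speed limits (rad/s): [2.57, 2.57, 3.14, 3.14, 3.14, 3.14].

INTERFACE

Orientations are given as a rotation vector (axis times angle).
In Python, from station import ctrl, imaging gives the robot as it stands.
- The arm moves only by the tool play_rows, never from a script. Its argument "series" is a list of rows, each a list of 3 entries, a list of its own where there are three numbers: the opening, from 0 (shut) to 1 (fully open), then the shift along the tool's x, y, z each as a share of 0.05 m, from -1 to 1, then the turn, a rotation vector about the tool's x, y, z each as a share of 8 degrees, from -1 to 1. In form: [[grip, [dx, dy, dz], [ax, ay, az]], ...]. A call has 1 to 8 rows; each row shifts and turns the commanded pose from where the row before left it, along the tool's axes as they then stand; what a row does not reach is not made up. A row lasts 1/8 s, in which the tool goes at most 62.5 mm and 10.7 degrees, less where a joint would pass 70% of its speed; a pose out of reach is approached as far as the arm can. A call with a number of a shift or a turn outside -1 to 1 is refused whole. A call with a gripper value outside its range is refused whole. The fingers move at their own pace and stop on an object; "force" is the grip in N (left out, the last holds). Time passes only in rows, so rows that do not move let the fingers close. It gives the time, the measured TCP pose, the force, the opening and the grip force at its end, in the units of the state.
- ctrl.get_obs(): the state, without advancing time (a new reading comes with each control period).
- imaging.get_image(name): name is "scene" or "side" or "wrist"; returns a dict with "color" (420x560x3 uint8, blue, green, red), "fx", "fy", "cx", "cy" (pixels), "extrinsics" (4x4, takes a point from world to camera coordinates); the wrist camera has in their place "hand_eye" (4x4, takes a point from camera to tool coordinates, whose origin is the TCP and whose axes are the flange's). Camera axes: x right, y down, z forward; pixel columns grow to the right and rows downward; lengths in m; the calibration is good to about 2 mm. A picture is of the moment at which its call begins: read the wrist's pose just before it. There is no depth.
- ctrl.finish_job(): hands the job in; it is judged then, once.
The state is a dict: "t": time; "q": joint angles; "dq": joint speeds; "effort": joint torques, N m; "tool_pos": TCP position; "tool_rot": TCP orientation; "contact_force": force on the tool from outside, world axes, zero at the start; "wrist_torque": the same for the moment, N m; "opening": finger opening in m; "grip_force": force on a finger pad.
Only numpy, scipy, OpenCV 4.12 (cv2) and the standard library are available. Lean on these libraries where they do the work, as an engineer would, in place of code of your own. Each camera call takes 0.05 s, during which the arm holds its last target. There are 200 camera calls.

## Working session

There is one attempt and no reset: what is moved stays moved. The work goes in short steps, Python scripts to look and compute and a tool call to move; the robot and the scene stay as the last step left them, time stands still between calls to the robot, and variables do not carry over. Pictures are saved under pics/ and viewed, at most 14 in all, crops included, and the job is handed in when it is done.

Besides the shell and the picture viewer there is one more tool, called as name(argument=value, ...), one argument or row to a line, values as JSON. play_rows: Moves the arm, as the interface text tells. Shift numbers are shares of 0.05 m and turn numbers shares of 8 degrees, none past 1 either way. Its arguments: {"type":"object","properties":{"series":{"type":"array"},"force":{"type":"number"}},"required":["series"]}

```bash
ls; mkdir -p pics
cat > h.py <<'E'
import sys; sys.path.insert(0,'.')
import numpy as np, cv2
from scipy.spatial.transform import Rotation as R
from station import ctrl, imaging
E
python3 - <<'E'
from h import *
o=ctrl.get_obs(); print({k:np.round(v,3) for k,v in o.items()})
a=[]
for n in ['scene','side']:
    d=imaging.get_image(n); cv2.imwrite(f'pics/{n}0.png',cv2.resize(d['color'],(800,600),interpolation=cv2.INTER_CUBIC)); print(n,d['fx'],d['fy'],d['cx'],d['cy'],np.round(d['extrinsics'],3).tolist()); np.savez(n,K=[d['fx'],d['fy'],d['cx'],d['cy']],E=d['extrinsics'])
d=imaging.get_image('wrist');print(d['fx'],d['cx'],d['cy'],np.round(d['hand_eye'],4).tolist())
E
```

```text
pics
{'t': np.float64(0.0), 'q': array([-1.343,  0.053,  1.614, -0.   ,  1.476, -0.119]), 'dq': array([ 0.001, -0.001,  0.001,  0.   , -0.002,  0.001]), 'effort': array([-1.0000e-03, -3.9368e+01, -3.7018e+01, -0.0000e+00,  7.0000e-03,
        0.0000e+00]), 'tool_pos': array([ 0.212, -0.587,  0.23 ]), 'tool_rot': array([-3.092, -0.542,  0.   ]), 'contact_force': array([0.201, 0.346, 0.132]), 'wrist_torque': array([-0.036,  0.018, -0.004]), 'grip_force': np.float64(0.0), 'opening': np.float64(0.085)}
scene 422.199569940418 422.199569940418 281.3099496068615 209.52540598890073 [[-0.841, -0.541, 0.004, 0.459], [-0.279, 0.428, -0.859, 0.199], [0.463, -0.724, -0.511, 1.224], [0.0, 0.0, 0.0, 1.0]]
side 447.5532243991797 447.5532243991797 280.5991954234161 212.86937686602187 [[0.999, -0.031, -0.016, -0.514], [-0.026, -0.389, -0.921, 0.13], [0.023, 0.921, -0.39, 1.195], [0.0, 0.0, 0.0, 1.0]]
319.4638564387923 272.82928900269553 212.313783817562 [[0.0004, -0.9587, -0.2844, 0.0734], [1.0, 0.0001, 0.0009, -0.0008], [-0.0009, -0.2844, 0.9587, -0.1426], [0.0, 0.0, 0.0, 1.0]]
```

View pics/scene0.png

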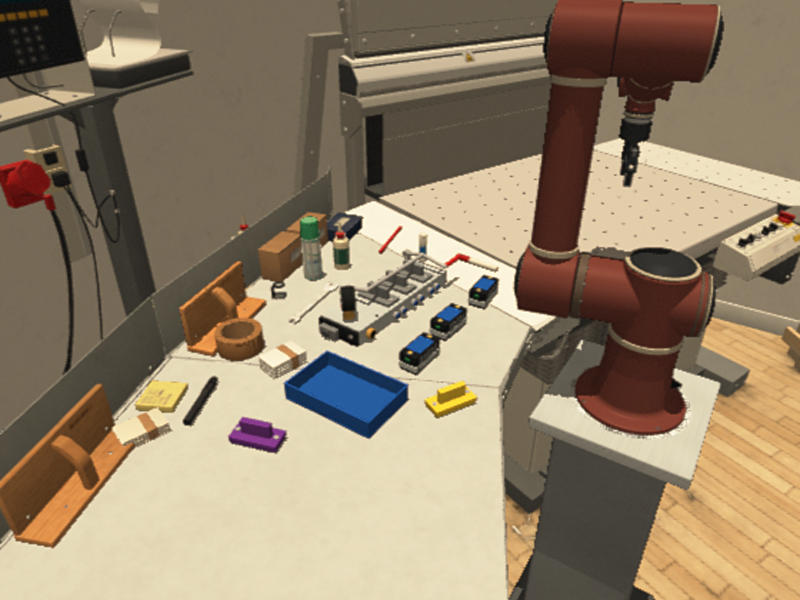

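View pics/side0.png

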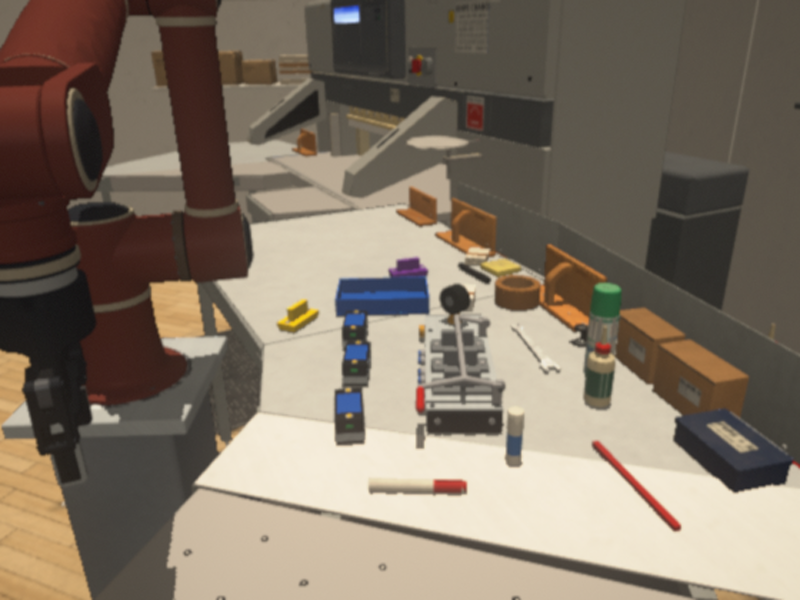

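```bash
cat >> h.py <<'E'
def p2w(K,E,uv,z,s=1.0):
    "pixel (in image scaled by s) -> world point at height z; E world->cam"
    fx,fy,cx,cy=K; u,v=np.array(uv,float)/s
    d=E[:3,:3].T@np.array([(u-cx)/fx,(v-cy)/fy,1]); c=-E[:3,:3].T@E[:3,3]
    return c+d*(z-c[2])/d[2]
def cam(n):
    f=np.load(f'{n}.npz'); return f['K'],f['E']
def pose(o):
    T=np.eye(4); T[:3,:3]=R.from_rotvec(o['tool_rot']).as_matrix(); T[:3,3]=o['tool_pos']; return T
def wrist(name=None,s=800/560):
    o=ctrl.get_obs(); d=imaging.get_image('wrist'); E=np.linalg.inv(pose(o)@d['hand_eye'])
    np.savez('wrist.npz',K=[d['fx'],d['fy'],d['cx'],d['cy']],E=E)
    if name: cv2.imwrite(f'pics/{name}.png',cv2.resize(d['color'],None,fx=s,fy=s,interpolation=cv2.INTER_CUBIC)); np.savez(f'{name}.npz',K=[d['fx'],d['fy'],d['cx'],d['cy']],E=E); cv2.imwrite(f'pics/{name}_raw.png',d['color'])
    return d['color']
def goto(p,yaw):
    "yaw = world angle of tool x axis, pointing down; prints turn units (about tool z), then shift units in the turned tool frame"
    o=ctrl.get_obs(); M=R.from_rotvec(o['tool_rot'])
    T=R.from_rotvec(np.pi*np.array([np.cos(yaw/2),np.sin(yaw/2),0]))
    rv=(M.inv()*T).as_rotvec(); sh=T.inv().apply(np.array(p)-o['tool_pos'])
    print('turn(8deg units)',np.round(np.degrees(rv)/8,3),'then shift(50mm units)',np.round(sh/.05,3))
E
python3 - <<'E'
from h import *
s=800/560
K,E=cam('side')
for n,uv,z in [('valveA top',(349,405),.046),('valveB',(357,357),.046),('valveC',(355,322),.046),('grip',(421,400),.065),('manif front-right top',(427,408),.04),('manif rear right top',(501,405),.04),('tray near corner',(337,314),.0),('tray r',(428,314),0),('marker L',(370,485),.009),('marker R',(465,486),.009),('glue',(514,458),0),('gauge',(455,298),.089)]:
    print(n,np.round(p2w(K,E,uv,z,s),3))
K,E=cam('scene')
for n,uv,z in [('valveA top',(485,286),.046),('valveB',(450,316),.046),('valveC',(419,347),.046),('gauge',(348,300),.089),('gauge end front bot',(361,345),0),('tray',(369,433),0),('trayR',(407,398),0.04),('trayL',(286,391),0.04),('tray far',(328,354),.04),('grip',(457,260),.065)]:
    print(n,np.round(p2w(K,E,uv,z,s),3))
o=ctrl.get_obs();print(np.round(pose(o),3).tolist())
goto([.55,-.25,.42],0); goto([.55,-.25,.42],np.pi/2)
E
```

```text
valveA top [ 0.428 -0.207  0.046]
valveB [ 0.435 -0.046  0.046]
valveC [0.426 0.105 0.046]
grip [ 0.539 -0.229  0.065]
manif front-right top [ 0.549 -0.213  0.04 ]
manif rear right top [ 0.665 -0.211  0.04 ]
tray near corner [0.379 0.252 0.   ]
tray r [0.583 0.239 0.   ]
marker L [ 0.461 -0.354  0.009]
marker R [ 0.591 -0.363  0.009]
glue [ 0.672 -0.293  0.   ]
gauge [0.628 0.113 0.089]
valveA top [ 0.412 -0.181  0.046]
valveB [ 0.418 -0.008  0.046]
valveC [0.414 0.137 0.046]
gauge [0.615 0.12  0.089]
gauge end front bot [0.562 0.147 0.   ]
tray [0.38 0.37 0.  ]
trayR [0.349 0.287 0.04 ]
trayL [0.558 0.398 0.04 ]
tray far [0.567 0.257 0.04 ]
grip [ 0.523 -0.236  0.065]
[[0.94, 0.34, -0.0, 0.212], [0.34, -0.94, 0.002, -0.587], [0.0, -0.002, -1.0, 0.23], [0.0, 0.0, 0.0, 1.0]]
turn(8deg units) [-1.200e-02  1.000e-03  2.484e+00] then shift(50mm units) [ 6.753 -6.746 -3.793]
turn(8deg units) [-9.000e-03 -8.000e-03 -8.766e+00] then shift(50mm units) [ 6.746  6.753 -3.793]
```

play_rows(
  series=[
    [1,[0,0,-0.87],[0,0,0.83]],
    [1,[0,0,-0.87],[0,0,0.83]],
    [1,[0,0,-0.87],[0,0,0.824]],
    [1,[0.524,-0.978,0],[0,0,0]],
    [1,[0.524,-0.978,0],[0,0,0]],
    [1,[0.524,-0.978,0],[0,0,0]],
    [1,[0.524,-0.978,0],[0,0,0]],
    [1,[0.524,-0.978,0],[0,0,0]],
  ],
)

```text
t: 1.15
tool_pos: [0.3439, -0.3415, 0.3614]
tool_rot: [-3.141, 0.001, -0.0]
contact_force: [1.2, -0.8, -0.3]
opening: 0.0853
grip_force: 0.0
```

play_rows(
  series=[
    [1,[0.524,-0.978,0],[0,0,0]],
    [1,[0.524,-0.978,0],[0,0,0]],
    [1,[0.524,-0.978,0],[0,0,0]],
    [1,[0.524,-0.978,0],[0,0,0]],
    [1,[0.524,-0.978,0],[0,0,0]],
    [1,[0.524,-0.978,0],[0,0,0]],
    [1,[0,0,0],[0,0,0]],
    [1,[0,0,0],[0,0,0]],
  ],
)

```text
t: 2.15
tool_pos: [0.5004, -0.05, 0.3614]
tool_rot: [3.141, 0.0, -0.001]
contact_force: [1.2, -0.2, -0.5]
opening: 0.0853
grip_force: 0.0
```

Run:
```python
from h import *
wrist('w1'); o=ctrl.get_obs(); print(o['tool_pos'],o['tool_rot'],o['t'])
```

```text
[ 0.50033481 -0.05055943  0.36157138] [ 3.14130761e+00 -1.45356361e-03 -7.89564985e-04] 2.2
```

View pics/w1.png

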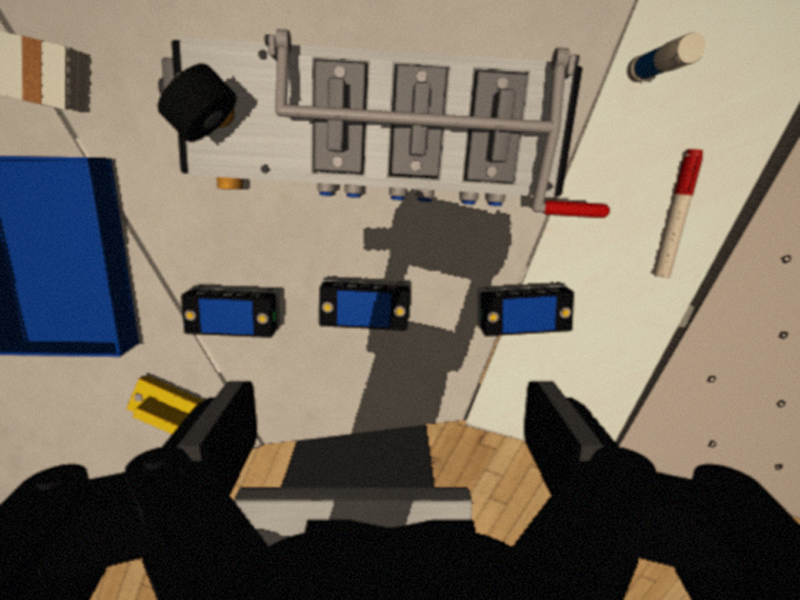

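Run:
```python
from h import *
s=800/560; K,E=cam('w1')
P=lambda uv,z:p2w(K,E,uv,z,s)
def pair(n,a,b,z):
    A,B=P(a,z),P(b,z); d=B-A; print(n,np.round((A+B)/2,4),'len',round(np.linalg.norm(d),4),'ang',round(np.degrees(np.arctan2(d[1],d[0])),1)); return (A+B)/2
b=[pair('bay0',(337,161),(340,71),.046),pair('bay1',(418,165),(421,75),.046),pair('bay2',(497,169),(504,80),.046)]
print('spacing',[np.linalg.norm(b[i+1]-b[i]) for i in (0,1)], np.degrees(np.arctan2(*(b[0]-b[2])[[0,1]])))
pair('rib0',(331,150),(336,82),.074)
for n,a,c in [('vL',(190,316),(263,318)),('vM',(328,310),(401,311)),('vR',(493,317),(565,312))]: pair(n,a,c,.046)
pair('grip',(546,208),(606,211),.065)
pair('endL',(185,172),(177,40),.04); pair('endR',(560,191),(578,68),.04)
print('gauge',P((198,103),.09))
for u in [(110,158),(134,345)]: print('tray',P(u,.04))
```

```text
bay0 [ 0.6187 -0.0013  0.046 ] len 0.0783 ang -3.8
bay1 [ 0.6153 -0.077   0.046 ] len 0.0785 ang -0.9
bay2 [ 0.6114 -0.1531  0.046 ] len 0.0781 ang -0.8
spacing [np.float64(0.07576912884996911), np.float64(0.07614244579961808)] 2.750068937611665
rib0 [6.164e-01 1.000e-04 7.400e-02] len 0.0558 ang -6.5
vL [0.4223 0.123  0.046 ] len 0.0769 ang -91.6
vM [ 0.4295 -0.0228  0.046 ] len 0.0768 ang -90.8
vR [ 0.4252 -0.1962  0.046 ] len 0.0757 ang -85.8
grip [ 0.5357 -0.2255  0.065 ] len 0.0572 ang -92.8
endL [0.6268 0.147  0.04  ] len 0.1151 ang -3.7
endR [ 0.6066 -0.22    0.04  ] len 0.1101 ang -2.5
gauge [0.62531727 0.11128021 0.09      ]
tray [0.58233516 0.2216822  0.04      ]
tray [0.3881141  0.22932471 0.04      ]
```

Run:
```python
from h import *
print(np.round(ctrl.get_obs()['q'],3))
for y in (87.2,-92.8): goto([.5357,-.228,.2],np.radians(y))
```

```text
[-0.249 -0.285  1.71  -0.     1.717  1.323]
turn(8deg units) [-1.0000e-03  4.0000e-03 -1.0907e+01] then shift(50mm units) [-3.51   0.88   3.231]
turn(8deg units) [4.0000e-03 1.0000e-03 1.1593e+01] then shift(50mm units) [ 3.51  -0.88   3.231]
```

play_rows(
  series=[
    [0.7,[0,0,0.27],[0,0,-0.91]],
    [0.7,[0,0,0.27],[0,0,-0.91]],
    [0.7,[0,0,0.27],[0,0,-0.91]],
    [0.7,[0,0,0.27],[0,0,-0.91]],
    [0.7,[0,0,0.27],[0,0,-0.91]],
    [0.7,[0,0,0.27],[0,0,-0.91]],
    [0.7,[0,0,0.27],[0,0,-0.91]],
    [0.7,[0,0,0.27],[0,0,-0.91]],
  ],
)

```text
t: 3.2
tool_pos: [0.5002, -0.0516, 0.2534]
tool_rot: [2.743, 1.53, -0.0]
contact_force: [-0.3, -0.3, -0.8]
opening: 0.0601
grip_force: 0.0
```

play_rows(
  series=[
    [0.7,[0,0,0.27],[0,0,-0.91]],
    [0.7,[0,0,0.27],[0,0,-0.91]],
    [0.7,[0,0,0.27],[0,0,-0.91]],
    [0.7,[0,0,0.27],[0,0,-0.9]],
    [0.7,[-0.88,0.22,0],[0,0,0]],
    [0.7,[-0.88,0.22,0],[0,0,0]],
    [0.7,[-0.88,0.22,0],[0,0,0]],
    [0.7,[-0.88,0.22,0],[0,0,0]],
  ],
)

```text
t: 4.2
tool_pos: [0.5354, -0.231, 0.2]
tool_rot: [2.277, 2.164, 0.0]
contact_force: [0.2, 0.5, -0.2]
opening: 0.06
grip_force: 0.0
```

play_rows(
  series=[
    [0.7,[0,0,0],[0,0,0]],
    [0.7,[0,0,0],[0,0,0]],
  ],
)

```text
t: 4.45
tool_pos: [0.5354, -0.2285, 0.1997]
tool_rot: [-2.276, -2.165, -0.0]
contact_force: [-0.1, 1.2, -0.1]
opening: 0.0596
grip_force: 0.0
```

Run:
```python
from h import *
wrist('w2'); o=ctrl.get_obs(); print(o['tool_pos'],o['tool_rot'],o['t'])
```

```text
[ 0.53555853 -0.22783344  0.19967768] [-2.27421949e+00 -2.16660897e+00 -1.35698764e-04] 4.5
```

View pics/w2.png

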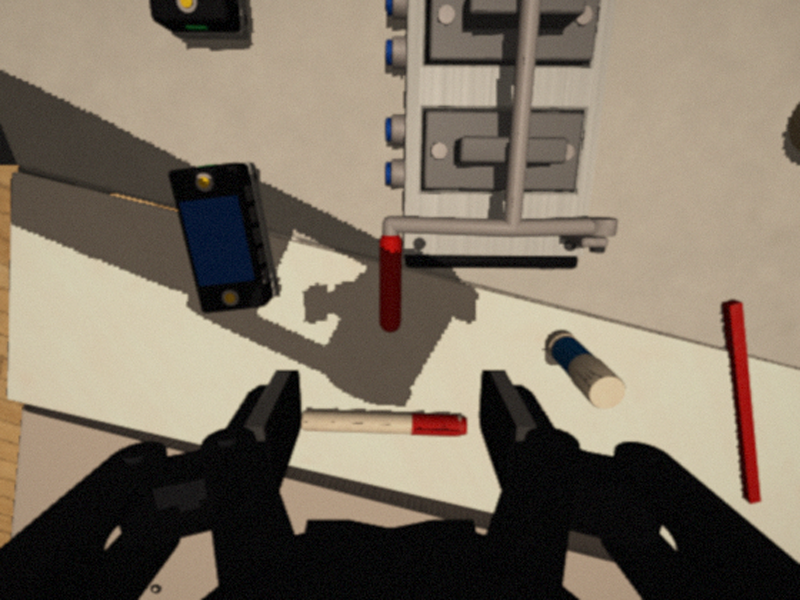

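Run:
```python
from h import *
s=800/560; K,E=cam('w2'); P=lambda uv,z:p2w(K,E,uv,z,s)
g=(P((390,240),.065)+P((390,330),.065))/2; print('grip',P((390,240),.065),P((390,330),.065),g)
print('bay2 screws',P((440,150),.046),P((569,152),.046)); print('bay1 scr',P((446,14),.046),P((584,17),.046))
print('edges',P((407,245),.04),P((404,100),.04))
print('rear end plate',P((405,260),.04),P((577,262),.04))
print('valveR screws',P((204,182),.046),P((230,298),.046))
goto([g[0],g[1]-.004,.046],np.radians(87.2))
```

```text
grip [ 0.53781476 -0.19734338  0.065     ] [ 0.53495289 -0.25545665  0.065     ] [ 0.53638382 -0.22640001  0.065     ]
bay2 screws [ 0.5711877  -0.14629727  0.046     ] [ 0.65063956 -0.15139076  0.046     ]
bay1 scr [ 0.57592289 -0.07292811  0.046     ] [ 0.65460994 -0.07829775  0.046     ]
edges [ 0.5488058 -0.205052   0.04     ] [ 0.55040737 -0.11608995  0.04      ]
rear end plate [ 0.54707228 -0.21511258  0.04      ] [ 0.6626794 -0.2222148  0.04     ]
valveR screws [ 0.42293162 -0.15804663  0.046     ] [ 0.42793591 -0.23406995  0.046     ]
turn(8deg units) [-0.002 -0.003  0.003] then shift(50mm units) [-0.05   0.019  3.074]
```

play_rows(
  series=[
    [0.6,[-0.05,0.02,0.8],[0,0,0]],
    [0.6,[0,0,0.8],[0,0,0]],
    [0.6,[0,0,0.8],[0,0,0]],
    [0.6,[0,0,0.5],[0,0,0]],
    [0.6,[0,0,0.17],[0,0,0]],
    [0,[0,0,0],[0,0,0]],
    [0,[0,0,0],[0,0,0]],
    [0,[0,0,0],[0,0,0]],
  ],
  force=40,
)

```text
t: 5.5
tool_pos: [0.5353, -0.2305, 0.048]
tool_rot: [-2.27, -2.166, 0.006]
contact_force: [-11.6, 0.8, 8.8]
opening: 0.0126
grip_force: 39.0
```

play_rows(
  series=[
    [0,[0,0,0],[0,0,0]],
    [0,[0,0,0],[0,0,0]],
  ],
)

```text
t: 5.75
tool_pos: [0.5353, -0.2305, 0.0479]
tool_rot: [-2.271, -2.166, 0.006]
contact_force: [-10.1, 1.8, 8.1]
opening: 0.0126
grip_force: 39.0
```

play_rows(
  series=[
    [0,[0.0,-0.02,-0.374],[0,0,0]],
    [0,[0,0.075,-0.367],[0,0,0]],
    [0,[0,0.129,-0.352],[0,0,0]],
    [0,[0,0.18,-0.329],[0,0,0]],
    [0,[0,0.227,-0.298],[0,0,0]],
    [0,[0,0.269,-0.261],[0,0,0]],
    [0,[0,0.305,-0.218],[0,0,0]],
    [0,[0,0.334,-0.169],[0,0,0]],
  ],
)

```text
t: 6.75
tool_pos: [0.6125, -0.235, 0.1719]
tool_rot: [2.272, 2.166, -0.002]
contact_force: [-9.0, -0.9, 11.2]
opening: 0.0123
grip_force: 40.0
```

play_rows(
  series=[
    [0,[0,0.356,-0.118],[0,0,0]],
    [0,[0,0.369,-0.063],[0,0,0]],
    [0,[0,0.375,-0.007],[0,0,0]],
    [0,[0,0.371,0.049],[0,0,0]],
    [0,[0,0,0],[0,0,0]],
  ],
)

```text
t: 7.38
tool_pos: [0.6889, -0.2392, 0.1774]
tool_rot: [2.267, 2.162, 0.004]
contact_force: [0.6, -4.5, 5.3]
opening: 0.0124
grip_force: 40.0
```

Run:
```python
from h import *
d=imaging.get_image('side'); cv2.imwrite('pics/s1.png',cv2.resize(d['color'][180:330,200:400],(800,600),interpolation=cv2.INTER_CUBIC))
```

```text
(no output)
```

View pics/s1.png

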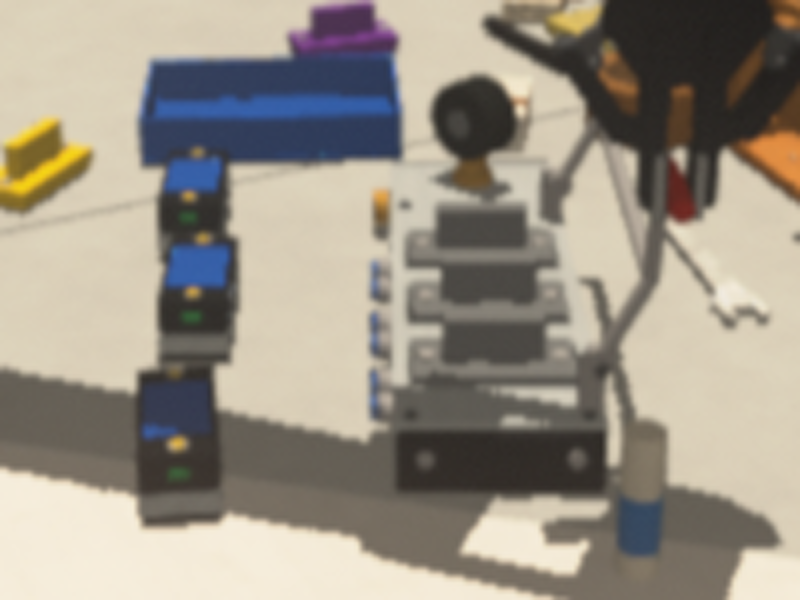

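play_rows(
  series=[
    [0.5,[0,0,0],[0,0,0]],
    [0.5,[0,0,0],[0,0,0]],
    [0.5,[0,0,-0.9],[0,0,0]],
    [0.5,[0,0,-0.9],[0,0,0]],
    [0.5,[0,0,0],[0,0,-0.931]],
    [0.5,[0,0,0],[0,0,-0.931]],
    [0.5,[0,0,0],[0,0,-0.931]],
    [0.5,[0,0,0],[0,0,-0.931]],
  ],
)

```text
t: 8.43
tool_pos: [0.6853, -0.2368, 0.2615]
tool_rot: [-1.633, -2.683, -0.001]
contact_force: [0.3, -0.5, -0.6]
opening: 0.0428
grip_force: 0.0
```

play_rows(
  series=[
    [0.5,[0,0,0],[0,0,-0.931]],
    [0.5,[0,0,0],[0,0,-0.931]],
    [0.5,[0,0,0],[0,0,-0.931]],
    [0.5,[0,0,0],[0,0,-0.931]],
    [0.5,[0,0,0],[0,0,-0.931]],
    [0.5,[0,0,0],[0,0,-0.931]],
    [0.5,[0,0,0],[0,0,-0.931]],
    [0.5,[0,0,0],[0,0,-0.931]],
  ],
)

```text
t: 9.43
tool_pos: [0.6853, -0.2368, 0.2614]
tool_rot: [-0.084, -3.14, -0.001]
contact_force: [0.4, 0.1, 0.6]
opening: 0.0425
grip_force: 0.0
```

Run:
```python
from h import *
goto([.611,-.149,.16],np.radians(176.6)); print(ctrl.get_obs()['tool_pos'])
```

```text
turn(8deg units) [ 0.006 -0.004  0.04 ] then shift(50mm units) [1.588 1.665 2.029]
[ 0.68532145 -0.23678768  0.26143237]
```

play_rows(
  series=[
    [0.5,[0.79,0.83,0],[0,0,0]],
    [0.5,[0.79,0.83,0],[0,0,0]],
    [0.5,[0,0,0.9],[0,0,0]],
    [0.5,[0,0,0.9],[0,0,0]],
    [0.5,[0,0,0.2],[0,0,0]],
    [0.5,[0,0,0],[0,0,0]],
  ],
)

```text
t: 10.18
tool_pos: [0.6114, -0.1498, 0.1617]
tool_rot: [-0.092, -3.14, -0.001]
contact_force: [0.4, -0.3, 0.1]
opening: 0.0427
grip_force: 0.0
```

Run:
```python
from h import *
wrist('w3'); o=ctrl.get_obs(); print(o['tool_pos'],o['tool_rot'],o['t'])
```

```text
[ 0.61232857 -0.15020298  0.16331401] [ 9.17292467e-02  3.13826355e+00 -7.76813039e-04] 10.225
```

View pics/w3.png

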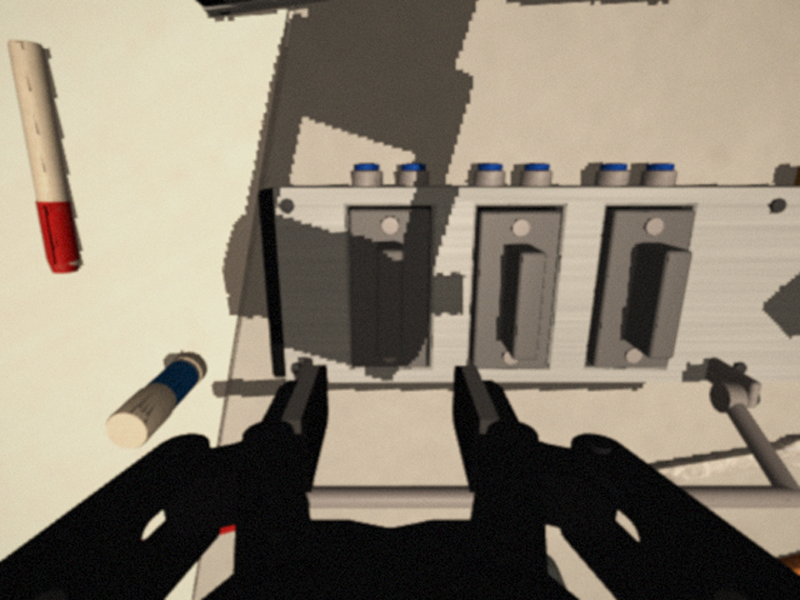

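Run:
```python
from h import *
s=800/560; K,E=cam('w3'); P=lambda uv,z:p2w(K,E,uv,z,s)
for n,c in [('b2',[(347,207),(433,207),(430,367),(348,366)]),('b1',[(478,205),(565,205),(551,369),(473,367)]),('b0',[(606,205),(694,205),(674,370),(588,367)])]:
    Q=np.array([P(u,.04) for u in c]); print(n,np.round(Q.mean(0),4),[round(np.linalg.norm(Q[i]-Q[(i+1)%4]),4) for i in range(4)])
print('screws',P((391,226),.046),P((389,368),.046),P((521,228),.046),P((509,358),.046))
print('rear edge ang',[np.degrees(np.arctan2(*(P(a,.04)-P(b,.04))[:2])) for a,b in [((700,186),(290,187)),((690,383),(300,377))]])
goto([.6105,-.149,.05],np.radians(176.6))
```

```text
b2 [ 0.6105 -0.1489  0.04  ] [np.float64(0.0489), np.float64(0.0991), np.float64(0.0517), np.float64(0.0984)]
b1 [ 0.6149 -0.0728  0.04  ] [np.float64(0.0494), np.float64(0.1016), np.float64(0.0494), np.float64(0.1003)]
b0 [0.6193 0.0012 0.04  ] [np.float64(0.05), np.float64(0.1025), np.float64(0.0547), np.float64(0.1003)]
screws [ 0.57120379 -0.14571089  0.046     ] [ 0.65803105 -0.15192322  0.046     ] [ 0.57656749 -0.0726921   0.046     ] [ 0.6556317  -0.07811419  0.046     ]
rear edge ang [np.float64(3.189604516012593), np.float64(4.295245459451064)]
turn(8deg units) [-0.003  0.014  0.006] then shift(50mm units) [0.038 0.022 2.266]
```

play_rows(
  series=[
    [0.5,[0.03,0.02,0.8],[0,0,0]],
    [0.5,[0,0,0.8],[0,0,0]],
    [0.5,[0,0,0.45],[0,0,0]],
    [0.5,[0,0,0.17],[0,0,0]],
    [0,[0,0,0],[0,0,0]],
    [0,[0,0,0],[0,0,0]],
    [0,[0,0,0],[0,0,0]],
    [0,[0,0,0],[0,0,0]],
  ],
  force=50,
)

```text
t: 11.22
tool_pos: [0.6113, -0.1494, 0.0526]
tool_rot: [0.092, 3.137, -0.002]
contact_force: [-0.4, -0.7, 4.4]
opening: 0.0129
grip_force: 54.2
```

play_rows(
  series=[
    [0,[0,0,-0.2],[0,0,0]],
    [0,[0,0,-0.4],[0,0,0]],
    [0,[0,0,-0.7],[0,0,0]],
    [0,[0,0,-0.7],[0,0,0]],
    [0,[0,0,-0.8],[0,0,0]],
    [0,[0,0,0],[0,0,0]],
  ],
)

```text
t: 11.98
tool_pos: [0.6123, -0.1496, 0.1968]
tool_rot: [0.091, 3.132, -0.005]
contact_force: [0.6, 0.3, -1.3]
opening: 0.0129
grip_force: 53.4
```

Run:
```python
from h import *
goto([.475,.315,.19],np.radians(176.6));goto([.475,.315,.19],np.radians(86.6))
```

```text
turn(8deg units) [-0.019  0.062  0.008] then shift(50mm units) [3.292 9.113 0.135]
turn(8deg units) [ 0.034  0.064 11.257] then shift(50mm units) [ 9.113 -3.292  0.135]
```

play_rows(
  series=[
    [0,[0.33,0.91,0],[0,0,0]],
    [0,[0.33,0.91,0],[0,0,0]],
    [0,[0.33,0.91,0],[0,0,0]],
    [0,[0.33,0.91,0],[0,0,0]],
    [0,[0.33,0.91,0],[0,0,0]],
    [0,[0.33,0.91,0],[0,0,0]],
    [0,[0.33,0.91,0],[0,0,0]],
    [0,[0.33,0.91,0],[0,0,0]],
  ],
)

```text
t: 12.98
tool_pos: [0.4978, 0.2234, 0.1895]
tool_rot: [-0.092, -3.138, 0.001]
contact_force: [0.8, 1.1, -0.6]
opening: 0.0127
grip_force: 54.8
```

play_rows(
  series=[
    [0,[0.33,0.91,0],[0,0,0]],
    [0,[0.33,0.91,0],[0,0,0]],
    [0,[0,0,0],[0,0,0.94]],
    [0,[0,0,0],[0,0,0.94]],
    [0,[0,0,0],[0,0,0.94]],
    [0,[0,0,0],[0,0,0.94]],
    [0,[0,0,0],[0,0,0.94]],
    [0,[0,0,0],[0,0,0.94]],
  ],
)

```text
t: 13.98
tool_pos: [0.4708, 0.3146, 0.1892]
tool_rot: [-1.295, -2.86, 0.004]
contact_force: [0.7, 0.3, -2.0]
opening: 0.013
grip_force: 55.0
```

play_rows(
  series=[
    [0,[0,0,0],[0,0,0.94]],
    [0,[0,0,0],[0,0,0.94]],
    [0,[0,0,0],[0,0,0.94]],
    [0,[0,0,0],[0,0,0.94]],
    [0,[0,0,0],[0,0,0.94]],
    [0,[0,0,0],[0,0,0.91]],
    [0,[0,0,0],[0,0,0]],
    [0,[0,0,0],[0,0,0]],
  ],
)

```text
t: 14.98
tool_pos: [0.4714, 0.3148, 0.19]
tool_rot: [-2.283, -2.157, 0.002]
contact_force: [-0.1, -0.4, -0.4]
opening: 0.0129
grip_force: 55.0
```

Run:
```python
from h import *
wrist('w4'); o=ctrl.get_obs(); print(o['tool_pos'],o['tool_rot'],o['t'])
```

```text
[0.47153626 0.3148746  0.19020959] [-2.28367500e+00 -2.15702453e+00  1.28010547e-03] 15.025
```

View pics/w4.png

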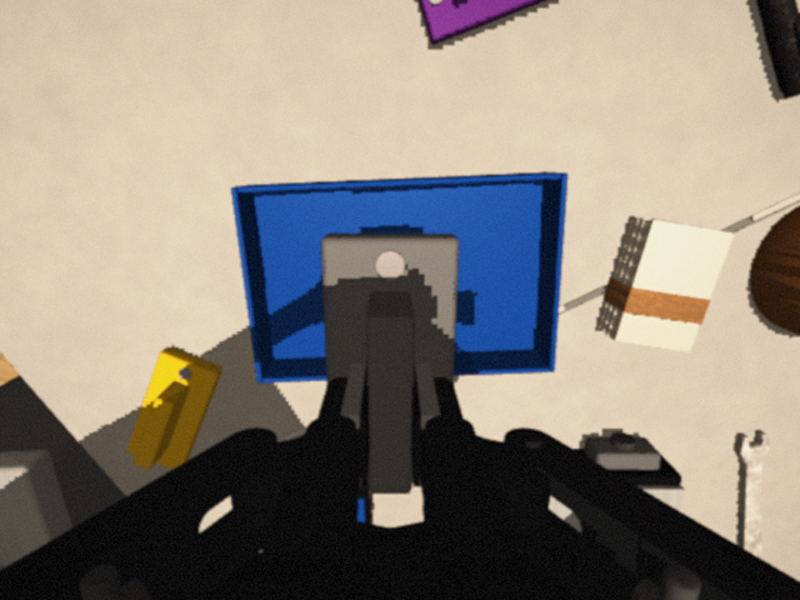

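Run:
```python
from h import *
s=800/560; K,E=cam('w4'); P=lambda uv,z:p2w(K,E,uv,z,s)
Q=np.array([P(u,.04) for u in [(234,188),(567,174),(554,370),(259,382)]]); c=Q.mean(0); print(Q.round(3),c,[round(np.linalg.norm(Q[i]-Q[(i+1)%4]),4) for i in range(4)])
d=Q[1]-Q[0]+Q[2]-Q[3]; a=np.arctan2(d[1],d[0]); print('ang',np.degrees(a)); d/=np.linalg.norm(d)
for k in (-1,0,1): print(k,c+d*.062*k)
goto(c+d*.062+[0,0,.0],a+np.pi/2)
```

```text
[[0.379 0.381 0.04 ]
 [0.585 0.378 0.04 ]
 [0.583 0.246 0.04 ]
 [0.376 0.248 0.04 ]] [0.4807229  0.31346466 0.04      ] [np.float64(0.2064), np.float64(0.1321), np.float64(0.2074), np.float64(0.1329)]
ang -0.7869224654448271
-1 [0.41872875 0.31431617 0.04      ]
0 [0.4807229  0.31346466 0.04      ]
1 [0.54271706 0.31261315 0.04      ]
turn(8deg units) [-0.005  0.003 -0.31 ] then shift(50mm units) [-0.026  1.424  3.004]
```

play_rows(
  series=[
    [0,[0,0.7,0],[0,0,-0.31]],
    [0,[-0.03,0.72,0],[0,0,0]],
    [0,[0,0,0.8],[0,0,0]],
    [0,[0,0,0.8],[0,0,0]],
    [0,[0,0,0.8],[0,0,0]],
    [0,[0,0,0.5],[0,0,0]],
    [0,[0,0,0.27],[0,0,0]],
    [0,[0,0,0],[0,0,0]],
  ],
)

```text
t: 16.02
tool_pos: [0.5422, 0.3107, 0.0313]
tool_rot: [-2.237, -2.205, 0.003]
contact_force: [-0.2, 0.4, -0.8]
opening: 0.013
grip_force: 54.9
```

play_rows(
  series=[
    [0.35,[0,0,0],[0,0,0]],
    [0.35,[0,0,0],[0,0,0]],
    [0.6,[0,0,-0.6],[0,0,0]],
    [0.7,[0,0,-0.9],[0,0,0]],
    [0.7,[0,0,-0.9],[0,0,0]],
    [0.7,[0,0,-0.6],[0,0,0]],
    [0.7,[0,0,0],[0,0,0]],
  ],
)

```text
t: 16.9
tool_pos: [0.545, 0.312, 0.1874]
tool_rot: [2.236, 2.202, 0.013]
contact_force: [-0.4, 0.3, 0.2]
opening: 0.06
grip_force: 0.0
```

Run:
```python
from h import *
o=ctrl.get_obs(); print(o['tool_pos'])
goto([.428,-.196,.18],np.radians(94)); goto([.43,-.023,.18],np.radians(89.2)); goto([.422,.12,.18],np.radians(88.4));
```

```text
[0.54503081 0.31197034 0.18735442]
turn(8deg units) [ 0.06  -0.023 -0.607] then shift(50mm units) [-9.971 -3.044  0.147]
turn(8deg units) [ 0.059 -0.026 -0.007] then shift(50mm units) [-6.731 -2.207  0.147]
turn(8deg units) [ 0.058 -0.026  0.093] then shift(50mm units) [-3.907 -2.352  0.147]
```

play_rows(
  series=[
    [0.75,[-0.78,-0.47,0],[0,0,0.09]],
    [0.75,[-0.78,-0.47,0],[0,0,0]],
    [0.75,[-0.78,-0.47,0],[0,0,0]],
    [0.75,[-0.78,-0.47,0],[0,0,0]],
    [0.75,[-0.78,-0.47,0],[0,0,0]],
    [0.75,[0,0,0.15],[0,0,0]],
    [0.75,[0,0,0],[0,0,0]],
  ],
)

```text
t: 17.77
tool_pos: [0.4197, 0.1191, 0.1732]
tool_rot: [-2.251, -2.189, 0.002]
contact_force: [-0.7, 0.6, 0.8]
opening: 0.0642
grip_force: 0.0
```

```bash
cat >> h.py <<'E'
def plates(im,z=.046):
    "blue plates in the wrist view: world centre, size, angle of long side"
    K,E=cam('wrist'); h=cv2.cvtColor(im,cv2.COLOR_BGR2HSV)
    m=cv2.inRange(h,(100,130,25),(125,255,255))
    for c in cv2.findContours(m,cv2.RETR_EXTERNAL,cv2.CHAIN_APPROX_NONE)[0]:
        if cv2.contourArea(c)<150: continue
        W=np.array([p2w(K,E,p,z)[:2] for p in c[:,0]],np.float32); b=cv2.boxPoints(cv2.minAreaRect(W))
        e=[b[1]-b[0],b[2]-b[1]]; l=[np.linalg.norm(x) for x in e]; d=e[int(l[1]>l[0])]
        print('plate c',b.mean(0).round(4),'size',np.round(l,3),'ang',round(np.degrees(np.arctan2(d[1],d[0]))%180,1),'px',c[:,0].mean(0).round(0))
E
python3 - <<'E'
from h import *
im=wrist('w5'); plates(im); print(ctrl.get_obs()['tool_pos'])
E
```

```text
plate c [ 0.4315 -0.0207] size [0.04  0.058] ang 87.2 px [288. 339.]
plate c [0.4232 0.1246] size [0.038 0.057] ang 87.5 px [276. 197.]
plate c [0.4775 0.2556] size [0.204 0.036] ang 178.4 px [346.  26.]
[0.42016559 0.11937056 0.17375717]
```

Run:
```python
from h import *
goto([.4232,.1246,.016],np.radians(87.6))
```

```text
turn(8deg units) [-0.011 -0.001  0.105] then shift(50mm units) [0.107 0.056 3.155]
```

play_rows(
  series=[
    [0.78,[0,0,0],[0,0,0.1]],
    [0.78,[0.11,0.06,0.8],[0,0,0]],
    [0.78,[0,0,0.9],[0,0,0]],
    [0.78,[0,0,0.8],[0,0,0]],
    [0.78,[0,0,0.45],[0,0,0]],
    [0.78,[0,0,0.2],[0,0,0]],
    [0,[0,0,0],[0,0,0]],
    [0,[0,0,0],[0,0,0]],
  ],
  force=80,
)

```text
t: 18.82
tool_pos: [0.4247, 0.1246, 0.0184]
tool_rot: [2.266, 2.174, 0.003]
contact_force: [0.5, 0.1, -1.3]
opening: 0.045
grip_force: 82.0
```

play_rows(
  series=[
    [0,[0,0,0],[0,0,0]],
    [0,[0,0,-0.3],[0,0,0]],
    [0,[0,0,-0.8],[0,0,0]],
    [0,[0,0,-0.8],[0,0,0]],
    [0,[0,0,-0.8],[0,0,0]],
    [0,[0,0,-0.6],[0,0,0]],
    [0,[0,0,0],[0,0,0]],
  ],
)

```text
t: 19.7
tool_pos: [0.4256, 0.1246, 0.1862]
tool_rot: [2.264, 2.171, 0.01]
contact_force: [0.3, 0.5, -3.5]
opening: 0.0447
grip_force: 82.6
```

Run:
```python
from h import *
goto([.6105,-.149,.09],np.radians(87.6));goto([.6105,-.149,.09],np.radians(176.5))
```

```text
turn(8deg units) [ 0.056 -0.009  0.002] then shift(50mm units) [-5.312  3.924  1.925]
turn(8deg units) [  0.052   0.037 -11.111] then shift(50mm units) [-4.025 -5.235  1.925]
```

play_rows(
  series=[
    [0,[0,0,0],[0,0,-0.926]],
    [0,[0,0,0],[0,0,-0.926]],
    [0,[0,0,0],[0,0,-0.926]],
    [0,[0,0,0],[0,0,-0.926]],
    [0,[0,0,0],[0,0,-0.926]],
    [0,[0,0,0],[0,0,-0.926]],
    [0,[0,0,0],[0,0,-0.926]],
    [0,[0,0,0],[0,0,-0.926]],
  ],
)

```text
t: 20.7
tool_pos: [0.4224, 0.1242, 0.1801]
tool_rot: [-0.888, -3.01, 0.002]
contact_force: [-0.7, 0.1, -3.1]
opening: 0.0447
grip_force: 82.6
```

play_rows(
  series=[
    [0,[0,0,0],[0,0,-0.926]],
    [0,[0,0,0],[0,0,-0.926]],
    [0,[0,0,0],[0,0,-0.926]],
    [0,[0,0,0],[0,0,-0.926]],
    [0,[-0.67,-0.87,0],[0,0,0]],
    [0,[-0.67,-0.87,0],[0,0,0]],
    [0,[-0.67,-0.87,0],[0,0,0]],
    [0,[-0.67,-0.87,0],[0,0,0]],
  ],
)

```text
t: 21.7
tool_pos: [0.5465, -0.0588, 0.1801]
tool_rot: [-0.096, -3.137, -0.001]
contact_force: [0.9, 0.2, -2.1]
opening: 0.045
grip_force: 83.0
```

play_rows(
  series=[
    [0,[-0.67,-0.87,0],[0,0,0]],
    [0,[-0.67,-0.87,0],[0,0,0]],
    [0,[0,0,0.9],[0,0,0]],
    [0,[0,0,0.8],[0,0,0]],
    [0,[0,0,0],[0,0,0]],
    [0,[0,0,0],[0,0,0]],
  ],
)

```text
t: 22.45
tool_pos: [0.6086, -0.1484, 0.0978]
tool_rot: [0.095, 3.139, -0.0]
contact_force: [1.5, 0.4, -2.0]
opening: 0.0449
grip_force: 82.8
```

Run:
```python
from h import *
o=ctrl.get_obs(); print(o['tool_pos'],o['opening']); goto([.6105,-.149,.09],np.radians(176.5))
wrist('w6',1.0)
im=cv2.imread('pics/w6_raw.png'); cv2.imwrite('pics/w6c.png',cv2.resize(im[60:360,130:530],(800,600),interpolation=cv2.INTER_CUBIC))
```

```text
[ 0.60862799 -0.1484071   0.097813  ] 0.04494503503331621
turn(8deg units) [-0.001  0.005  0.002] then shift(50mm units) [-0.038 -0.01   0.156]
```

View pics/w6c.png

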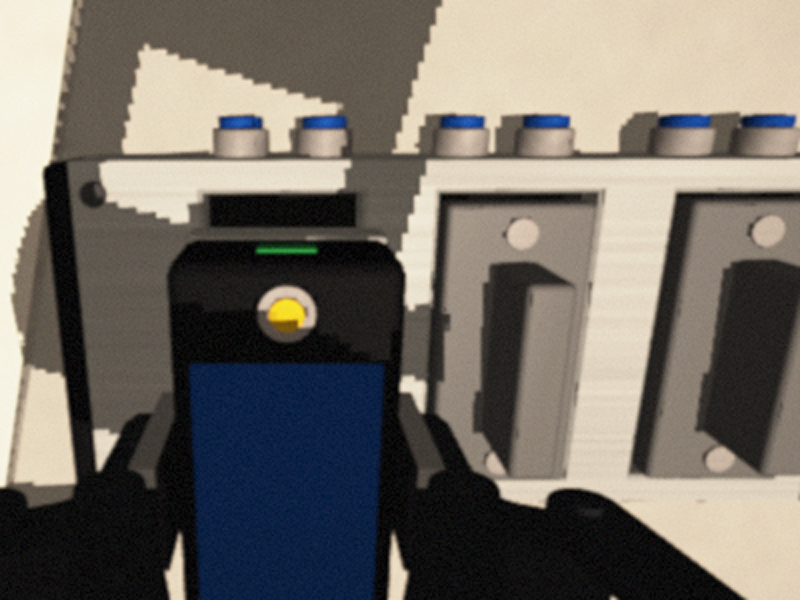

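Run:
```python
from h import *
K,E=cam('w6'); q=lambda u,v,z:p2w(K,E,(u/2+130,v/2+60),z)
s=q(286,314,.127); c=s+.038*np.array([np.cos(np.radians(-3.5)),np.sin(np.radians(-3.5)),0]); print('screw',s,'valve c',c)
l,r=q(205,193,.04),q(357,193,.04); m=(l+r)/2; print(l,r,m,m+.05*np.array([np.cos(np.radians(-3.5)),np.sin(np.radians(-3.5)),0]))
print('plate left/right', q(192,450,.127),q(382,450,.127))
```

```text
screw [ 0.57217763 -0.14510826  0.127     ] valve c [ 0.61010675 -0.1474281   0.127     ]
[ 0.55872844 -0.16954441  0.04      ] [ 0.56157808 -0.12234463  0.04      ] [ 0.56015326 -0.14594452  0.04      ] [ 0.61006    -0.14899695  0.04      ]
plate left/right [ 0.59936184 -0.16547177  0.127     ] [ 0.60162949 -0.1277639   0.127     ]
```

play_rows(
  series=[
    [0,[0,-0.025,0.4],[0,0,0]],
    [0,[0,0,0.3],[0,0,0]],
    [0,[0,0,0.15],[0,0,0]],
    [0,[0,0,0.1],[0,0,0]],
    [0,[0,0,0.05],[0,0,0]],
    [0,[0,0,0],[0,0,0]],
  ],
)

```text
t: 23.25
tool_pos: [0.6084, -0.1497, 0.0473]
tool_rot: [0.096, 3.14, -0.0]
contact_force: [-0.2, -0.8, -2.9]
opening: 0.0449
grip_force: 83.0
```

play_rows(
  series=[
    [0,[0,0,0.04],[0,0,0]],
    [0,[0,0,0.04],[0,0,0]],
    [0,[0,0,0],[0,0,0]],
  ],
)

```text
t: 23.62
tool_pos: [0.6089, -0.1499, 0.0458]
tool_rot: [0.095, 3.14, -0.001]
contact_force: [-5.6, 1.3, 7.3]
opening: 0.0448
grip_force: 84.4
```

play_rows(
  series=[
    [0.66,[0,0,0],[0,0,0]],
    [0.66,[0,0,0],[0,0,0]],
    [0.66,[0,0,-0.5],[0,0,0]],
    [0.66,[0,0,-0.8],[0,0,0]],
    [0.5,[0,0,-0.6],[0,0,0]],
    [0.5,[0,0,0],[0,0,0]],
  ],
)

```text
t: 24.38
tool_pos: [0.6104, -0.1504, 0.1417]
tool_rot: [0.096, 3.134, -0.003]
contact_force: [-0.5, 0.3, 0.6]
opening: 0.0432
grip_force: 0.0
```

Run:
```python
from h import *
im=wrist('w7',1.0); plates(im,.074)
goto([.615,-.075,.052],np.radians(176.5))
```

```text
plate c [ 0.642  -0.2659] size [0.023 0.016] ang 130.7 px [116. 275.]
plate c [ 0.6104 -0.1489] size [0.056 0.038] ang 176.5 px [274. 223.]
turn(8deg units) [-0.006  0.018  0.001] then shift(50mm units) [-0.028  1.504  1.745]
```

play_rows(
  series=[
    [0.5,[-0.03,0.75,0],[0,0,0]],
    [0.5,[0,0.75,0],[0,0,0]],
    [0.5,[0,0,0.8],[0,0,0]],
    [0.5,[0,0,0.6],[0,0,0]],
    [0.5,[0,0,0.33],[0,0,0]],
    [0,[0,0,0],[0,0,0]],
    [0,[0,0,0],[0,0,0]],
    [0,[0,0,0],[0,0,0]],
  ],
  force=50,
)

```text
t: 25.42
tool_pos: [0.6153, -0.0752, 0.0531]
tool_rot: [0.096, 3.138, -0.001]
contact_force: [-0.2, -0.1, -1.9]
opening: 0.0129
grip_force: 53.4
```

play_rows(
  series=[
    [0,[0,0,0],[0,0,0]],
    [0,[0,0,-0.2],[0,0,0]],
    [0,[0,0,-0.4],[0,0,0]],
    [0,[0,0,-0.7],[0,0,0]],
    [0,[0,0,-0.7],[0,0,0]],
    [0,[0,0,-0.8],[0,0,0]],
    [0,[0,0,0],[0,0,0]],
  ],
)

```text
t: 26.3
tool_pos: [0.6173, -0.0755, 0.1986]
tool_rot: [0.095, 3.129, -0.004]
contact_force: [0.9, 0.4, -0.3]
opening: 0.0129
grip_force: 53.5
```

Run:
```python
from h import *
goto([.481,.3135,.19],np.radians(176.5));goto([.481,.3135,.031],np.radians(89.2))
```

```text
turn(8deg units) [-0.014  0.079  0.002] then shift(50mm units) [3.196 7.6   0.173]
turn(8deg units) [ 0.049  0.073 10.914] then shift(50mm units) [ 7.742 -2.835  3.353]
```

play_rows(
  series=[
    [0,[0.4,0.95,0],[0,0,0]],
    [0,[0.4,0.95,0],[0,0,0]],
    [0,[0.4,0.95,0],[0,0,0]],
    [0,[0.4,0.95,0],[0,0,0]],
    [0,[0.4,0.95,0],[0,0,0]],
    [0,[0.4,0.95,0],[0,0,0]],
    [0,[0.4,0.95,0],[0,0,0]],
    [0,[0.4,0.95,0],[0,0,0]],
  ],
)

```text
t: 27.3
tool_pos: [0.4765, 0.3154, 0.1911]
tool_rot: [-0.096, -3.139, 0.001]
contact_force: [0.4, 1.2, -1.4]
opening: 0.0132
grip_force: 53.5
```

play_rows(
  series=[
    [0,[0,0,0],[0,0,0.91]],
    [0,[0,0,0],[0,0,0.91]],
    [0,[0,0,0],[0,0,0.91]],
    [0,[0,0,0],[0,0,0.91]],
    [0,[0,0,0],[0,0,0.91]],
    [0,[0,0,0],[0,0,0.91]],
    [0,[0,0,0],[0,0,0.91]],
    [0,[0,0,0],[0,0,0.91]],
  ],
)

```text
t: 28.3
tool_pos: [0.4772, 0.3139, 0.1909]
tool_rot: [-1.617, -2.693, 0.002]
contact_force: [1.1, -0.0, -1.5]
opening: 0.0133
grip_force: 53.5
```

play_rows(
  series=[
    [0,[0,0,0],[0,0,0.91]],
    [0,[0,0,0],[0,0,0.91]],
    [0,[0,0,0],[0,0,0.91]],
    [0,[0,0,0],[0,0,0.91]],
    [0,[0,0,0],[0,0,0]],
    [0,[0,0,0],[0,0,0]],
  ],
)

```text
t: 29.05
tool_pos: [0.4775, 0.314, 0.1913]
tool_rot: [-2.236, -2.207, 0.001]
contact_force: [0.7, 0.2, -0.8]
opening: 0.0127
grip_force: 53.5
```

Run:
```python
from h import *
print(ctrl.get_obs()['opening']);goto([.481,.3135,.031],np.radians(89.2))
```

```text
0.012728340182011995
turn(8deg units) [-0.004  0.002  0.006] then shift(50mm units) [-0.009  0.07   3.206]
```

play_rows(
  series=[
    [0,[0,0.07,0.8],[0,0,0]],
    [0,[0,0,0.8],[0,0,0]],
    [0,[0,0,0.8],[0,0,0]],
    [0,[0,0,0.5],[0,0,0]],
    [0,[0,0,0.29],[0,0,0]],
    [0,[0,0,0],[0,0,0]],
    [0.35,[0,0,0],[0,0,0]],
    [0.35,[0,0,0],[0,0,0]],
  ],
)

```text
t: 30.05
tool_pos: [0.4826, 0.3148, 0.0341]
tool_rot: [2.237, 2.204, 0.005]
contact_force: [0.6, -0.2, -0.9]
opening: 0.0303
grip_force: 0.0
```

play_rows(
  series=[
    [0.5,[0,0,-0.6],[0,0,0]],
    [0.75,[0,0,-0.9],[0,0,0]],
    [0.75,[0,0,-0.9],[0,0,0]],
    [0.75,[0,0,-0.5],[0,0,0]],
    [0.75,[-0.9,-0.15,0],[0,0,0]],
    [0.75,[-0.9,-0.15,0],[0,0,0]],
    [0.75,[-0.9,-0.15,0],[0,0,0]],
    [0.75,[-0.9,-0.15,0],[0,0,0]],
  ],
)

```text
t: 31.05
tool_pos: [0.4487, 0.1334, 0.1785]
tool_rot: [2.236, 2.204, 0.003]
contact_force: [0.3, -0.3, -0.3]
opening: 0.064
grip_force: 0.0
```

play_rows(
  series=[
    [0.75,[-0.9,-0.15,0],[0,0,0]],
    [0.75,[-0.9,-0.15,0],[0,0,0]],
    [0.75,[-0.9,-0.15,0],[0,0,0]],
    [0.75,[0,0,0],[0,0,0]],
    [0.75,[0,0,0],[0,0,0]],
  ],
)

```text
t: 31.68
tool_pos: [0.4245, 0.0001, 0.178]
tool_rot: [2.237, 2.204, 0.002]
contact_force: [0.9, 0.3, 0.2]
opening: 0.0639
grip_force: 0.0
```

Run:
```python
from h import *
im=wrist('w8',1.0); plates(im,.046); print(ctrl.get_obs()['tool_pos'])
goto([.4315,-.0207,.0165],np.radians(87.5))
```

```text
plate c [ 0.4238 -0.1732] size [0.014 0.039] ang 3.6 px [274. 363.]
plate c [0.4072 0.0224] size [0.039 0.057] ang 86.1 px [251. 178.]
[0.4244336  0.00050054 0.17777213]
turn(8deg units) [ 0.009 -0.002  0.212] then shift(50mm units) [-0.417  0.16   3.225]
```

Run:
```python
from h import *
goto([.4072,.0224,.0165],np.radians(86.1))
```

```text
turn(8deg units) [ 0.009 -0.002  0.387] then shift(50mm units) [ 0.414 -0.374  3.225]
```

play_rows(
  series=[
    [0.78,[0,0,0],[0,0,0.387]],
    [0.78,[0.414,-0.374,0],[0,0,0]],
    [0.78,[0,0,0.8],[0,0,0]],
    [0.78,[0,0,0.9],[0,0,0]],
    [0.78,[0,0,0.8],[0,0,0]],
    [0.78,[0,0,0.45],[0,0,0]],
    [0.78,[0,0,0.26],[0,0,0]],
    [0,[0,0,0],[0,0,0]],
  ],
  force=80,
)

```text
t: 32.72
tool_pos: [0.4065, 0.0225, 0.0162]
tool_rot: [-2.294, -2.144, 0.001]
contact_force: [0.7, -0.3, 0.4]
opening: 0.05
grip_force: 0.0
```

play_rows(
  series=[
    [0,[0,0,0],[0,0,0]],
    [0,[0,0,0],[0,0,0]],
    [0,[0,0,-0.3],[0,0,0]],
    [0,[0,0,-0.8],[0,0,0]],
    [0,[0,0,-0.8],[0,0,0]],
    [0,[0,0,-0.8],[0,0,0]],
    [0,[0,0,-0.6],[0,0,0]],
    [0,[0,0,0],[0,0,0]],
  ],
)

```text
t: 33.72
tool_pos: [0.4088, 0.0216, 0.1856]
tool_rot: [2.292, 2.139, 0.008]
contact_force: [-0.0, 0.2, -2.5]
opening: 0.0448
grip_force: 82.4
```

Run:
```python
from h import *
goto([.615,-.075,.09],np.radians(176.5))
```

```text
turn(8deg units) [  0.042   0.047 -11.306] then shift(50mm units) [-4.234 -1.676  1.913]
```

play_rows(
  series=[
    [0,[0,0,0],[0,0,-0.942]],
    [0,[0,0,0],[0,0,-0.942]],
    [0,[0,0,0],[0,0,-0.942]],
    [0,[0,0,0],[0,0,-0.942]],
    [0,[0,0,0],[0,0,-0.942]],
    [0,[0,0,0],[0,0,-0.942]],
    [0,[0,0,0],[0,0,-0.942]],
    [0,[0,0,0],[0,0,-0.942]],
  ],
)

```text
t: 34.72
tool_pos: [0.4057, 0.0219, 0.1797]
tool_rot: [-0.902, -3.006, 0.001]
contact_force: [-0.1, 0.2, -2.0]
opening: 0.0442
grip_force: 81.9
```

play_rows(
  series=[
    [0,[0,0,0],[0,0,-0.942]],
    [0,[0,0,0],[0,0,-0.942]],
    [0,[0,0,0],[0,0,-0.942]],
    [0,[0,0,0],[0,0,-0.942]],
    [0,[-0.85,-0.335,0],[0,0,0]],
    [0,[-0.85,-0.335,0],[0,0,0]],
    [0,[-0.85,-0.335,0],[0,0,0]],
    [0,[-0.85,-0.335,0],[0,0,0]],
  ],
)

```text
t: 35.72
tool_pos: [0.5726, -0.0559, 0.1794]
tool_rot: [-0.097, -3.137, -0.001]
contact_force: [-0.1, 0.8, -2.0]
opening: 0.0449
grip_force: 82.2
```

play_rows(
  series=[
    [0,[-0.85,-0.335,0],[0,0,0]],
    [0,[0,0,0.9],[0,0,0]],
    [0,[0,0,0.75],[0,0,0]],
    [0,[0,0,0],[0,0,0]],
    [0,[0,0,0],[0,0,0]],
  ],
)

```text
t: 36.35
tool_pos: [0.614, -0.0748, 0.0998]
tool_rot: [0.096, 3.14, -0.0]
contact_force: [0.7, -0.3, -3.0]
opening: 0.0447
grip_force: 82.2
```

Run:
```python
from h import *
o=ctrl.get_obs(); z=o['tool_pos'][2]; print(o['tool_pos'],o['opening'])
K,E=cam('w6'); np.savez('wrist.npz',K=K,E=E); print('w6 ref (c .6100,-.1475; tcp .6086,-.1484)'); plates(cv2.imread('pics/w6_raw.png'),.127)
im=wrist('w9',1.0); plates(im,z+.0295)
goto([.6142,-.076,.045],np.radians(176.5))
```

```text
[ 0.61404545 -0.07482086  0.09976343] 0.044728559232271765
w6 ref (c .6100,-.1475; tcp .6086,-.1484)
plate c [ 0.606  -0.2235] size [0.019 0.012] ang 131.1 px [ 84. 308.]
plate c [ 0.6094 -0.1474] size [0.055 0.038] ang 176.6 px [273. 300.]
plate c [ 0.6073 -0.181 ] size [0.013 0.005] ang 162.7 px [  5. 301.]
plate c [ 0.6152 -0.0739] size [0.056 0.038] ang 176.9 px [273. 300.]
plate c [ 0.5883 -0.1228] size [0.038 0.026] ang 176.5 px [141. 249.]
turn(8deg units) [-0.004  0.021 -0.001] then shift(50mm units) [ 0.013 -0.021  1.121]
```

play_rows(
  series=[
    [0,[0,-0.022,0.4],[0,0,0]],
    [0,[0,0,0.3],[0,0,0]],
    [0,[0,0,0.15],[0,0,0]],
    [0,[0,0,0.13],[0,0,0]],
    [0,[0,0,0.1],[0,0,0]],
    [0,[0,0,0.05],[0,0,0]],
    [0,[0,0,0.03],[0,0,0]],
    [0,[0,0,0],[0,0,0]],
  ],
)

```text
t: 37.4
tool_pos: [0.614, -0.0759, 0.0451]
tool_rot: [-0.096, -3.139, 0.0]
contact_force: [-12.3, 2.7, 17.9]
opening: 0.0446
grip_force: 84.8
```

play_rows(
  series=[
    [0.66,[0,0,-0.05],[0,0,0]],
    [0.66,[0,0,0],[0,0,0]],
    [0.66,[0,0,-0.5],[0,0,0]],
    [0.66,[0,0,-0.8],[0,0,0]],
    [0.5,[0,0,-0.6],[0,0,0]],
    [0.5,[0,0,0],[0,0,0]],
  ],
)

```text
t: 38.15
tool_pos: [0.6161, -0.0764, 0.1422]
tool_rot: [0.096, 3.133, -0.002]
contact_force: [0.5, 0.3, 0.0]
opening: 0.0426
grip_force: 0.0
```

Run:
```python
from h import *
im=wrist('w10',1.0); plates(im,.074)
goto([.6195,-.001,.052],np.radians(176.5))
```

```text
plate c [ 0.6442 -0.2528] size [0.029 0.017] ang 117.7 px [ 32. 274.]
plate c [ 0.6151 -0.0749] size [0.057 0.039] ang 176.9 px [274. 221.]
plate c [ 0.6103 -0.1486] size [0.056 0.039] ang 176.5 px [167. 221.]
turn(8deg units) [-0.003  0.019 -0.002] then shift(50mm units) [-0.005  1.505  1.754]
```

play_rows(
  series=[
    [0.5,[-0.01,0.75,0],[0,0,0]],
    [0.5,[0,0.75,0],[0,0,0]],
    [0.5,[0,0,0.8],[0,0,0]],
    [0.5,[0,0,0.6],[0,0,0]],
    [0.5,[0,0,0.33],[0,0,0]],
    [0,[0,0,0],[0,0,0]],
    [0,[0,0,0],[0,0,0]],
    [0,[0,0,0],[0,0,0]],
  ],
  force=50,
)

```text
t: 39.2
tool_pos: [0.6198, -0.0013, 0.0535]
tool_rot: [0.097, 3.138, -0.0]
contact_force: [-0.1, -0.1, -2.1]
opening: 0.0133
grip_force: 53.3
```

play_rows(
  series=[
    [0,[0,0,0],[0,0,0]],
    [0,[0,0,-0.2],[0,0,0]],
    [0,[0,0,-0.4],[0,0,0]],
    [0,[0,0,-0.7],[0,0,0]],
    [0,[0,0,-0.7],[0,0,0]],
    [0,[0,0,-0.8],[0,0,0]],
    [0,[0,0,0],[0,0,0]],
  ],
)

```text
t: 40.08
tool_pos: [0.6219, -0.0014, 0.1992]
tool_rot: [0.096, 3.129, -0.002]
contact_force: [0.1, 1.0, -1.1]
opening: 0.0132
grip_force: 53.4
```

Run:
```python
from h import *
goto([.419,.3143,.19],np.radians(176.5))
```

```text
turn(8deg units) [-0.005  0.08  -0.001] then shift(50mm units) [4.436 6.054 0.183]
```

play_rows(
  series=[
    [0,[0.63,0.865,0],[0,0,0]],
    [0,[0.63,0.865,0],[0,0,0]],
    [0,[0.63,0.865,0],[0,0,0]],
    [0,[0.63,0.865,0],[0,0,0]],
    [0,[0.63,0.865,0],[0,0,0]],
    [0,[0.63,0.865,0],[0,0,0]],
    [0,[0.63,0.865,0],[0,0,0]],
    [0,[0,0,0],[0,0,0.91]],
  ],
)

```text
t: 41.08
tool_pos: [0.4147, 0.317, 0.1915]
tool_rot: [-0.292, -3.127, 0.0]
contact_force: [1.1, -0.5, -1.2]
opening: 0.0132
grip_force: 53.4
```

play_rows(
  series=[
    [0,[0,0,0],[0,0,0.91]],
    [0,[0,0,0],[0,0,0.91]],
    [0,[0,0,0],[0,0,0.91]],
    [0,[0,0,0],[0,0,0.91]],
    [0,[0,0,0],[0,0,0.91]],
    [0,[0,0,0],[0,0,0.91]],
    [0,[0,0,0],[0,0,0.91]],
    [0,[0,0,0],[0,0,0.91]],
  ],
)

```text
t: 42.08
tool_pos: [0.4168, 0.3144, 0.1914]
tool_rot: [-1.785, -2.584, 0.002]
contact_force: [0.6, 0.2, -1.4]
opening: 0.013
grip_force: 53.4
```

play_rows(
  series=[
    [0,[0,0,0],[0,0,0.91]],
    [0,[0,0,0],[0,0,0.91]],
    [0,[0,0,0],[0,0,0.91]],
    [0,[0,0,0],[0,0,0]],
    [0,[0,0,0],[0,0,0]],
  ],
)

```text
t: 42.7
tool_pos: [0.417, 0.3145, 0.1918]
tool_rot: [-2.236, -2.206, 0.001]
contact_force: [0.2, 0.1, -0.9]
opening: 0.0129
grip_force: 53.4
```

Run:
```python
from h import *
print(ctrl.get_obs()['opening']);goto([.419,.3143,.031],np.radians(89.2))
```

```text
0.012926316770312304
turn(8deg units) [-0.004  0.002  0.004] then shift(50mm units) [-0.004  0.039  3.216]
```

play_rows(
  series=[
    [0,[0,0.04,0.8],[0,0,0]],
    [0,[0,0,0.8],[0,0,0]],
    [0,[0,0,0.8],[0,0,0]],
    [0,[0,0,0.5],[0,0,0]],
    [0,[0,0,0.3],[0,0,0]],
    [0,[0,0,0],[0,0,0]],
    [0.35,[0,0,0],[0,0,0]],
    [0.35,[0,0,0],[0,0,0]],
  ],
)

```text
t: 43.7
tool_pos: [0.4206, 0.3153, 0.034]
tool_rot: [2.237, 2.204, 0.005]
contact_force: [-0.4, -0.4, -0.0]
opening: 0.0299
grip_force: 0.0
```

play_rows(
  series=[
    [0.5,[0,0,-0.6],[0,0,0]],
    [0.75,[0,0,-0.9],[0,0,0]],
    [0.75,[0,0,-0.9],[0,0,0]],
    [0.75,[0,0,-0.5],[0,0,0]],
    [0.75,[-0.9,0.03,0],[0,0,0]],
    [0.75,[-0.9,0.03,0],[0,0,0]],
    [0.75,[-0.9,0.03,0],[0,0,0]],
    [0.75,[-0.9,0.03,0],[0,0,0]],
  ],
)

```text
t: 44.7
tool_pos: [0.4229, 0.1333, 0.1785]
tool_rot: [2.236, 2.204, 0.003]
contact_force: [0.3, 0.5, 0.4]
opening: 0.064
grip_force: 0.0
```

play_rows(
  series=[
    [0.75,[-0.9,0.03,0],[0,0,0]],
    [0.75,[-0.9,0.03,0],[0,0,0]],
    [0.75,[-0.9,0.03,0],[0,0,0]],
    [0.75,[-0.9,0.03,0],[0,0,0]],
    [0.75,[-0.9,0.03,0],[0,0,0]],
    [0.75,[-0.9,0.03,0],[0,0,0]],
    [0.75,[-0.9,0.03,0],[0,0,0]],
    [0.75,[0,0,0],[0,0,0]],
  ],
)

```text
t: 45.7
tool_pos: [0.4285, -0.183, 0.1785]
tool_rot: [2.241, 2.198, 0.0]
contact_force: [-0.0, 0.2, -0.1]
opening: 0.0642
grip_force: 0.0
```

play_rows(
  series=[
    [0.75,[0,0,0],[0,0,0]],
  ],
)

```text
t: 45.82
tool_pos: [0.4284, -0.1803, 0.1777]
tool_rot: [2.238, 2.204, 0.001]
contact_force: [0.2, 0.3, 0.1]
opening: 0.0638
grip_force: 0.0
```

Run:
```python
from h import *
im=wrist('w11',1.0); plates(im,.046); print(ctrl.get_obs()['tool_pos'])
goto([.426,-.196,.0165],np.radians(93.9))
```

```text
plate c [ 0.6519 -0.2824] size [0.035 0.019] ang 140.8 px [503. 301.]
plate c [ 0.425  -0.1954] size [0.057 0.039] ang 94.4 px [268. 219.]
plate c [ 0.6315 -0.1536] size [0.064 0.044] ang 176.5 px [506. 169.]
plate c [ 0.6342 -0.0712] size [0.059 0.043] ang 177.0 px [527.  67.]
[ 0.42838741 -0.17982887  0.17753287]
turn(8deg units) [ 0.005 -0.    -0.591] then shift(50mm units) [-0.319 -0.07   3.221]
```

play_rows(
  series=[
    [0.78,[0,0,0],[0,0,-0.65]],
    [0.78,[-0.306,-0.092,0],[0,0,0]],
    [0.78,[0,0,0.8],[0,0,0]],
    [0.78,[0,0,0.9],[0,0,0]],
    [0.78,[0,0,0.8],[0,0,0]],
    [0.78,[0,0,0.45],[0,0,0]],
    [0.78,[0,0,0.26],[0,0,0]],
    [0,[0,0,0],[0,0,0]],
  ],
  force=80,
)

```text
t: 46.88
tool_pos: [0.4245, -0.196, 0.0162]
tool_rot: [-2.135, -2.303, 0.0]
contact_force: [-0.5, -0.7, -0.4]
opening: 0.0501
grip_force: 0.0
```

play_rows(
  series=[
    [0,[0,0,0],[0,0,0]],
    [0,[0,0,0],[0,0,0]],
    [0,[0,0,-0.3],[0,0,0]],
    [0,[0,0,-0.8],[0,0,0]],
    [0,[0,0,-0.8],[0,0,0]],
    [0,[0,0,-0.8],[0,0,0]],
    [0,[0,0,-0.6],[0,0,0]],
    [0,[0,0,0],[0,0,0]],
  ],
)

```text
t: 47.88
tool_pos: [0.4266, -0.1973, 0.1858]
tool_rot: [2.131, 2.298, 0.002]
contact_force: [0.2, -0.6, -2.3]
opening: 0.0449
grip_force: 82.9
```

play_rows(
  series=[
    [0,[0,0,0],[0,0,-0.933]],
    [0,[0,0,0],[0,0,-0.933]],
    [0,[0,0,0],[0,0,-0.933]],
    [0,[0,0,0],[0,0,-0.933]],
    [0,[0,0,0],[0,0,-0.933]],
    [0,[0,0,0],[0,0,-0.933]],
    [0,[0,0,0],[0,0,-0.933]],
    [0,[0,0,0],[0,0,-0.933]],
  ],
)

```text
t: 48.88
tool_pos: [0.4239, -0.1955, 0.1796]
tool_rot: [-0.699, -3.06, -0.002]
contact_force: [-0.3, 0.1, -1.7]
opening: 0.0451
grip_force: 83.2
```

play_rows(
  series=[
    [0,[0,0,0],[0,0,-0.933]],
    [0,[0,0,0],[0,0,-0.933]],
    [0,[0,0,0],[0,0,-0.933]],
    [0,[0,0,0],[0,0,0]],
  ],
)

```text
t: 49.38
tool_pos: [0.424, -0.1956, 0.18]
tool_rot: [-0.1, -3.138, -0.002]
contact_force: [-1.3, -0.2, -3.0]
opening: 0.0447
grip_force: 83.2
```

Run:
```python
from h import *
goto([.6188,-.002,.1],np.radians(176.5))
```

```text
turn(8deg units) [ 0.01  -0.017 -0.02 ] then shift(50mm units) [-3.652  4.103  1.599]
```

play_rows(
  series=[
    [0,[-0.73,0.82,0],[0,0,0]],
    [0,[-0.73,0.82,0],[0,0,0]],
    [0,[-0.73,0.82,0],[0,0,0]],
    [0,[-0.73,0.82,0],[0,0,0]],
    [0,[-0.73,0.82,0],[0,0,0]],
    [0,[0,0,0.8],[0,0,0]],
    [0,[0,0,0.8],[0,0,0]],
    [0,[0,0,0],[0,0,0]],
  ],
)

```text
t: 50.38
tool_pos: [0.6157, -0.0022, 0.096]
tool_rot: [-0.1, -3.129, -0.002]
contact_force: [-0.1, -0.2, -2.3]
opening: 0.0445
grip_force: 83.0
```

play_rows(
  series=[
    [0,[0,0,0],[0,0,0]],
  ],
)

```text
t: 50.5
tool_pos: [0.6203, -0.0031, 0.1027]
tool_rot: [0.1, 3.139, -0.0]
contact_force: [0.5, -0.5, -1.9]
opening: 0.0449
grip_force: 83.0
```

Run:
```python
from h import *
o=ctrl.get_obs(); z=o['tool_pos'][2]; print(o['tool_pos'],o['opening'])
im=wrist('w12',1.0); plates(im,z+.0295)
```

```text
[ 0.620277   -0.00309965  0.10267269] 0.04491432808234676
plate c [ 0.6205 -0.0021] size [0.056 0.038] ang 176.0 px [273. 299.]
plate c [ 0.5929 -0.0485] size [0.038 0.026] ang 176.8 px [146. 245.]
plate c [ 0.5898 -0.0968] size [0.037 0.025] ang 176.4 px [ 26. 248.]
```

play_rows(
  series=[
    [0,[0.01,0.022,0.4],[0,0,-0.06]],
    [0,[0,0,0.3],[0,0,0]],
    [0,[0,0,0.2],[0,0,0]],
    [0,[0,0,0.12],[0,0,0]],
    [0,[0,0,0.1],[0,0,0]],
    [0,[0,0,0.05],[0,0,0]],
    [0,[0,0,0],[0,0,0]],
    [0,[0,0,0],[0,0,0]],
  ],
)

```text
t: 51.55
tool_pos: [0.6192, -0.0018, 0.0452]
tool_rot: [-0.084, -3.139, 0.0]
contact_force: [-8.2, 0.5, 7.0]
opening: 0.0447
grip_force: 84.3
```

play_rows(
  series=[
    [0.66,[0,0,-0.03],[0,0,0]],
    [0.66,[0,0,0],[0,0,0]],
    [0.66,[0,0,-0.5],[0,0,0]],
    [0.66,[0,0,-0.9],[0,0,0]],
    [0.66,[0,0,-0.9],[0,0,0]],
    [0.66,[0,0,-0.9],[0,0,0]],
    [0.66,[0,0.9,0],[0,0,0]],
    [0.66,[0,0.9,0],[0,0,0]],
  ],
)

```text
t: 52.55
tool_pos: [0.6251, 0.0886, 0.2063]
tool_rot: [0.087, 3.137, 0.0]
contact_force: [0.7, -0.4, -0.2]
opening: 0.0564
grip_force: 0.0
```

play_rows(
  series=[
    [0.66,[0,0,0],[0,0,0]],
    [0.66,[0,0,0],[0,0,0]],
  ],
)

```text
t: 52.8
tool_pos: [0.6243, 0.0878, 0.2046]
tool_rot: [0.084, 3.14, -0.001]
contact_force: [0.3, -0.1, 0.1]
opening: 0.0566
grip_force: 0.0
```

Run:
```python
from h import *
print(ctrl.get_obs()['tool_pos'])
im=wrist('w13',800/560); plates(im,.074)
```

```text
[0.62427505 0.08781089 0.20463761]
plate c [ 0.6204 -0.0009] size [0.057 0.039] ang 176.8 px [171. 201.]
plate c [ 0.6156 -0.0746] size [0.057 0.04 ] ang 177.0 px [ 88. 201.]
plate c [ 0.6117 -0.1425] size [0.058 0.03 ] ang 173.3 px [ 13. 203.]
plate c [0.5282 0.2719] size [0.104 0.117] ang 89.1 px [484.  85.]
```

View pics/w13.png

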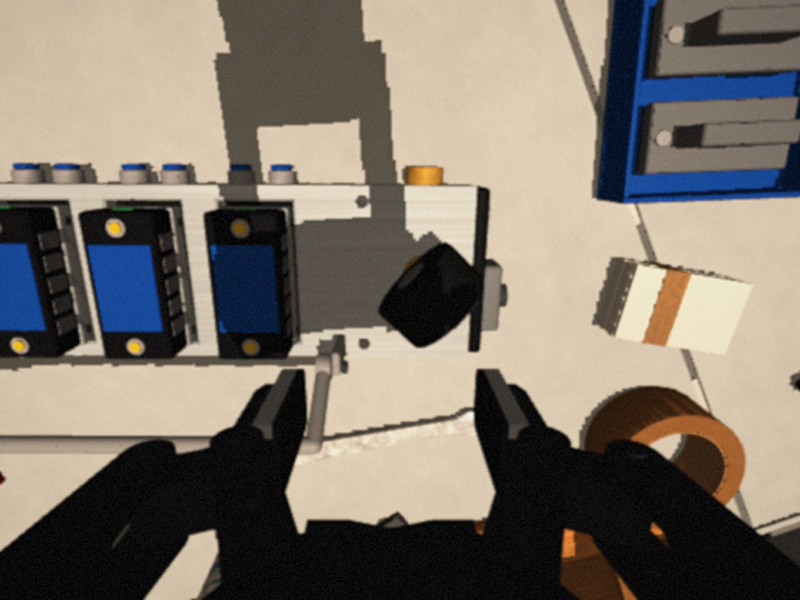

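Run:
```python
from h import *
out=[]
P=np.array([.626,.113,.09,1])
for n in ['scene','side','wrist']:
    if n=='wrist':
        im=cv2.imread('pics/w13_raw.png'); K,E=cam('w13')
    else: im=imaging.get_image(n)['color']; K,E=cam(n)
    p=(E@P)[:3]; u,v=int(K[0]*p[0]/p[2]+K[2]),int(K[1]*p[1]/p[2]+K[3]); print(n,u,v)
    w=20 if n!='wrist' else 55
    c=im[v-w:v+w,u-w:u+w].astype(float); c=255*(c/255)**.5
    out.append(cv2.resize(c.astype(np.uint8),(266,266),interpolation=cv2.INTER_CUBIC))
cv2.imwrite('pics/g1.png',np.hstack(out))
```

```text
scene 242 207
side 317 208
wrist 301 207
```

View pics/g1.png

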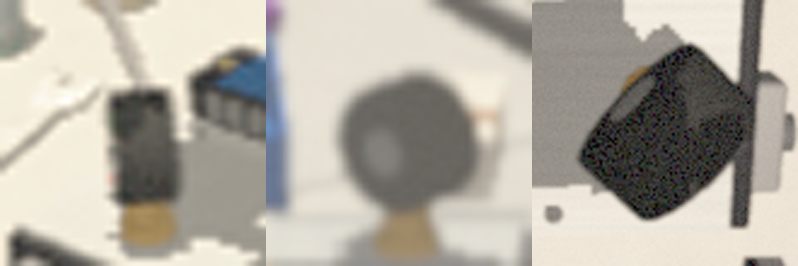

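play_rows(
  series=[
    [0.6,[0,0,-0.8],[0,0,0.93]],
    [0.6,[0,0,-0.8],[0,0,0.93]],
    [0.6,[0,0,-0.4],[0,0,0.93]],
    [0.6,[0,0,0],[0,0,0.93]],
    [0.6,[0,0,0],[0,0,0.93]],
    [0.6,[0,0,0],[0,0,0.93]],
    [0.6,[0,0,0],[0,0,0.93]],
    [0.6,[0,0,0],[0,0,0.93]],
  ],
)

```text
t: 53.95
tool_pos: [0.6242, 0.087, 0.3046]
tool_rot: [1.64, 2.679, -0.0]
contact_force: [0.2, 0.3, 0.2]
opening: 0.0517
grip_force: 0.0
```

play_rows(
  series=[
    [0.6,[0,0,0],[0,0,0.93]],
    [0.6,[0,0,0],[0,0,0.93]],
    [0.6,[0,0,0],[0,0,0.93]],
    [0.6,[0,0,0],[0,0,0.93]],
    [0.6,[0,0,0],[0,0,0]],
    [0.6,[0,0,0],[0,0,0]],
  ],
)

```text
t: 54.7
tool_pos: [0.6242, 0.0875, 0.3046]
tool_rot: [-2.266, -2.176, 0.0]
contact_force: [0.3, 0.1, 0.2]
opening: 0.0512
grip_force: 0.0
```

Run:
```python
from h import *
goto([.687,-.2385,.175],np.radians(87))
s=800/560;K,E=cam('w1'); print('lever arm',p2w(K,E,(283,80),.07,s)); K,E=cam('w13'); print('bracket',p2w(K,E,(335,350),.07,s))
```

```text
turn(8deg units) [-0.     0.     0.086] then shift(50mm units) [-6.446  1.596  2.592]
lever arm [0.64625308 0.0432523  0.07      ]
bracket [0.66499663 0.05066671 0.07      ]
```

play_rows(
  series=[
    [0.6,[-0.92,0.228,0],[0,0,0.08]],
    [0.6,[-0.92,0.228,0],[0,0,0]],
    [0.6,[-0.92,0.228,0],[0,0,0]],
    [0.6,[-0.92,0.228,0],[0,0,0]],
    [0.6,[-0.92,0.228,0],[0,0,0]],
    [0.6,[-0.92,0.228,0],[0,0,0]],
    [0.6,[-0.92,0.228,0],[0,0,0]],
    [0.6,[0,0,0],[0,0,0]],
  ],
)

```text
t: 55.7
tool_pos: [0.6871, -0.2411, 0.3036]
tool_rot: [-2.282, -2.158, 0.001]
contact_force: [0.1, 0.4, 0.1]
opening: 0.0514
grip_force: 0.0
```

play_rows(
  series=[
    [0.6,[0,0,0.8],[0,0,0]],
    [0.6,[0,0,0.8],[0,0,0]],
    [0.6,[0,0,0.6],[0,0,0]],
    [0.6,[0,0,0.4],[0,0,0]],
    [0.6,[0,0,0],[0,0,0]],
    [0,[0,0,0],[0,0,0]],
    [0,[0,0,0],[0,0,0]],
    [0,[0,0,0],[0,0,0]],
  ],
  force=40,
)

```text
t: 56.7
tool_pos: [0.6886, -0.238, 0.1771]
tool_rot: [2.277, 2.16, 0.003]
contact_force: [0.9, 0.7, 4.3]
opening: 0.0124
grip_force: 39.0
```

play_rows(
  series=[
    [0,[0,0,0],[0,0,0]],
    [0,[0,0,0],[0,0,0]],
  ],
)

```text
t: 56.95
tool_pos: [0.6886, -0.238, 0.1771]
tool_rot: [2.277, 2.16, 0.003]
contact_force: [0.7, -0.4, 6.0]
opening: 0.0124
grip_force: 39.2
```

play_rows(
  series=[
    [0,[0,-0.371,-0.049],[0,0,0]],
    [0,[0,-0.375,0.007],[0,0,0]],
    [0,[0,-0.369,0.063],[0,0,0]],
    [0,[0,-0.356,0.118],[0,0,0]],
    [0,[0,-0.334,0.169],[0,0,0]],
    [0,[0,-0.305,0.218],[0,0,0]],
    [0,[0,-0.269,0.261],[0,0,0]],
    [0,[0,-0.227,0.298],[0,0,0]],
  ],
)

```text
t: 57.95
tool_pos: [0.5581, -0.2305, 0.1217]
tool_rot: [2.278, 2.161, 0.004]
contact_force: [1.6, 2.2, 3.5]
opening: 0.0125
grip_force: 45.7
```

play_rows(
  series=[
    [0,[0,-0.18,0.329],[0,0,0]],
    [0,[0,-0.129,0.352],[0,0,0]],
    [0,[0,-0.075,0.367],[0,0,0]],
    [0,[0,-0.019,0.3],[0,0,0]],
    [0,[0,0,0],[0,0,0]],
  ],
)

```text
t: 58.58
tool_pos: [0.5354, -0.2292, 0.0508]
tool_rot: [-2.276, -2.159, 0.003]
contact_force: [-4.8, 1.9, 0.8]
opening: 0.0126
grip_force: 49.6
```

play_rows(
  series=[
    [0,[0,0,0.06],[0,0,0]],
    [0,[0,0,0.04],[0,0,0]],
    [0,[0,0,0],[0,0,0]],
  ],
)

```text
t: 58.95
tool_pos: [0.5353, -0.2291, 0.0469]
tool_rot: [-2.275, -2.159, 0.004]
contact_force: [-6.5, 1.6, 0.5]
opening: 0.0125
grip_force: 50.1
```

play_rows(
  series=[
    [0,[0,0,0.06],[0,0,0]],
    [0,[0,0,0.04],[0,0,0]],
    [0,[0,0,0],[0,0,0]],
  ],
)

```text
t: 59.32
tool_pos: [0.5354, -0.2292, 0.0425]
tool_rot: [-2.275, -2.159, 0.004]
contact_force: [-8.6, 3.2, 3.3]
opening: 0.0123
grip_force: 50.4
```

play_rows(
  series=[
    [0,[0,0,0.05],[0,0,0]],
    [0,[0,0,0.03],[0,0,0]],
    [0,[0,0,0],[0,0,0]],
  ],
)

```text
t: 59.7
tool_pos: [0.5355, -0.2293, 0.0418]
tool_rot: [-2.274, -2.159, 0.006]
contact_force: [-16.7, 7.3, 21.9]
opening: 0.0121
grip_force: 52.5
```

Run:
```python
from h import *
o=ctrl.get_obs(); print(o['contact_force'],o['wrist_torque'],o['tool_pos'])
d=imaging.get_image('side'); cv2.imwrite('pics/s2.png',cv2.resize(d['color'][190:315,265:405],(800,714),interpolation=cv2.INTER_CUBIC)[:600])
```

```text
[-16.67959114   7.28592732  21.87481193] [ 1.03703804  2.5631165  -0.09826667] [ 0.53545911 -0.22927403  0.0417959 ]
```

View pics/s2.png

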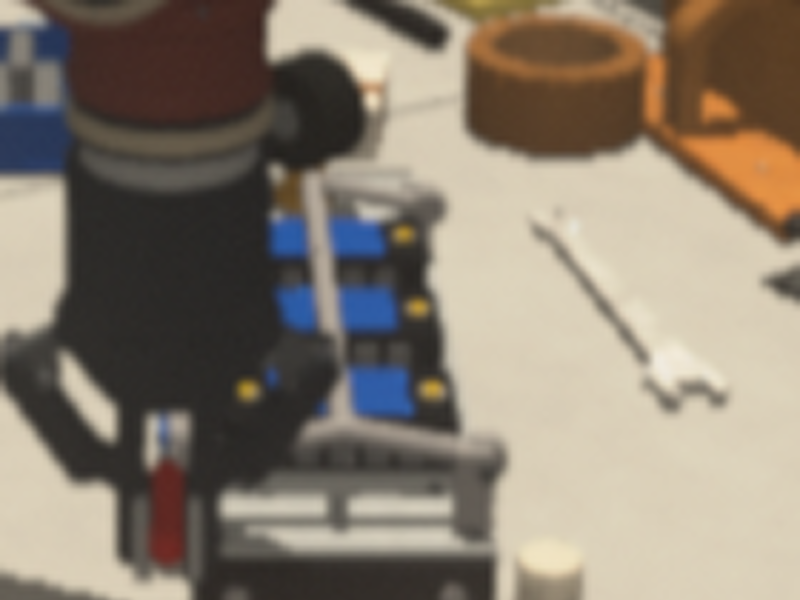

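play_rows(
  series=[
    [0,[0,0,-0.06],[0,0,0]],
    [0.5,[0,0,0],[0,0,0]],
    [0.5,[0,0,0],[0,0,0]],
    [0.6,[0,0,-0.7],[0,0,0]],
    [0.8,[0,0,-0.9],[0,0,0]],
    [0.85,[0,0,-0.9],[0,0,0]],
    [0.85,[0,0,-0.8],[0,0,0]],
    [0.85,[0,0,0],[0,0,0]],
  ],
)

```text
t: 60.75
tool_pos: [0.5398, -0.2311, 0.2123]
tool_rot: [2.272, 2.156, 0.004]
contact_force: [0.0, 0.6, -0.8]
opening: 0.0725
grip_force: 0.0
```

play_rows(
  series=[
    [0.85,[0.99,0.206,0],[0,0,0]],
    [0.85,[0.99,0.206,0],[0,0,0]],
    [0.85,[0.99,0.206,0],[0,0,0]],
    [0.85,[0.99,0.206,0],[0,0,0]],
    [0.85,[0.99,0.206,0],[0,0,0]],
    [0.85,[0.99,0.206,0],[0,0,0]],
    [0.85,[0.99,0.206,0],[0,0,0]],
    [0.85,[0,0,0],[0,0,-1]],
  ],
)

```text
t: 61.75
tool_pos: [0.6272, 0.1159, 0.205]
tool_rot: [-2.112, -2.323, 0.002]
contact_force: [-0.0, -0.1, -0.6]
opening: 0.0727
grip_force: 0.0
```

play_rows(
  series=[
    [0.85,[0,0,0],[0,0,-1]],
    [0.85,[0,0,0],[0,0,-1]],
    [0.85,[0,0,0],[0,0,-1]],
    [0.85,[0,0,0],[0,0,-1]],
    [0.85,[0,0,0],[0,0,-1]],
    [0.85,[0,0,0],[0,0,-1]],
    [0.85,[0,0,0],[0,0,-1]],
    [0.85,[0,0,0],[0,0,-1]],
  ],
)

```text
t: 62.75
tool_pos: [0.6269, 0.1125, 0.2051]
tool_rot: [-0.565, -3.088, 0.001]
contact_force: [-0.3, -0.3, 0.2]
opening: 0.0728
grip_force: 0.0
```

play_rows(
  series=[
    [0.85,[0,0,0],[0,0,-1]],
    [0.85,[0,0,0],[0,0,-1]],
    [0.85,[0,0,0],[0,0,-1]],
    [0.85,[0,0,0],[0,0,-1]],
    [0.85,[0,0,0],[0,0,-1]],
    [0.85,[0,0,0],[0,0,-1]],
    [0.85,[0,0,0],[0,0,-1]],
    [0.85,[0,0,0],[0,0,-1]],
  ],
)

```text
t: 63.75
tool_pos: [0.6269, 0.1125, 0.205]
tool_rot: [1.157, -2.918, -0.001]
contact_force: [-0.3, -0.1, 0.4]
opening: 0.0723
grip_force: 0.0
```

play_rows(
  series=[
    [0.85,[0,0,0],[0,0,-0.9]],
    [0.85,[0,0,0],[0,0,0]],
    [0.85,[0,0,0],[0,0,0]],
  ],
)

```text
t: 64.12
tool_pos: [0.6272, 0.1125, 0.2061]
tool_rot: [1.329, -2.845, -0.001]
contact_force: [-0.6, -0.2, -0.4]
opening: 0.0723
grip_force: 0.0
```

Run:
```python
from h import *
o=ctrl.get_obs(); print(o['tool_pos'],np.round(o['q'],3)); M=pose(o); print('yaw',np.degrees(np.arctan2(M[1,0],M[0,0])))
im=wrist('w14',1.0); plates(im,.074); c=im[90:360,100:460].astype(float); cv2.imwrite('pics/w14c.png',cv2.resize((255*(c/255)**.6).astype(np.uint8),(800,600),interpolation=cv2.INTER_CUBIC))
```

```text
[0.62716441 0.11254771 0.20605828] [ 0.061  0.098  1.608 -0.     1.437 -2.384]
yaw -129.908540215724
plate c [0.4958 0.2751] size [0.178 0.137] ang 179.2 px [492. 227.]
plate c [ 0.6368 -0.002 ] size [0.024 0.039] ang 86.5 px [173. 103.]
plate c [0.603 0.   ] size [0.022 0.038] ang 86.4 px [205.  76.]
plate c [ 0.6032 -0.0603] size [0.029 0.015] ang 140.1 px [150.   7.]
plate c [ 0.6325 -0.0757] size [0.024 0.039] ang 86.9 px [108.  23.]
```

View pics/w14c.png

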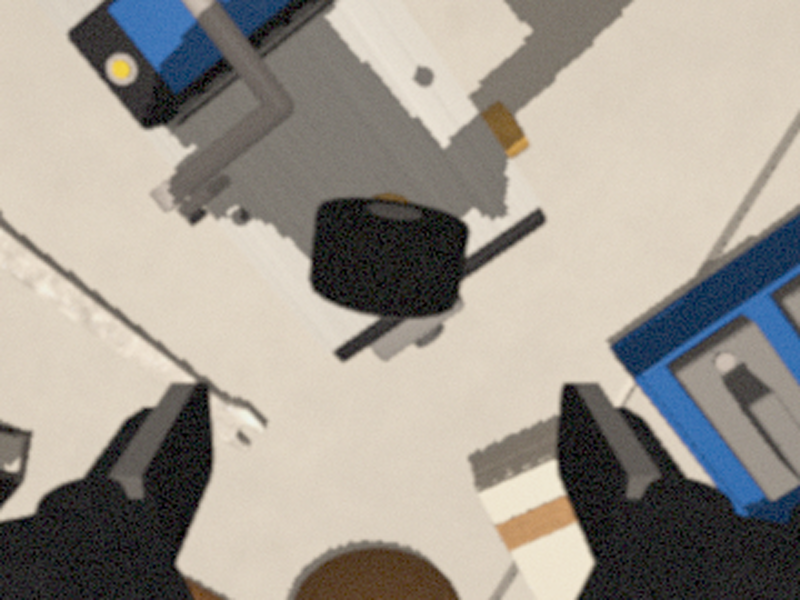

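```bash
cat > gfit.py <<'E'
from h import *
from scipy.optimize import minimize
def fit(name,x0,roi,zc=.0896):
    im=cv2.imread(f'pics/{name}_raw.png'); K,E=cam(name)
    x1,x2,y1,y2=roi; m=np.zeros(im.shape[:2],np.uint8); m[y1:y2,x1:x2]=(im[y1:y2,x1:x2].max(2)<48)*255
    m=cv2.morphologyEx(m,cv2.MORPH_OPEN,np.ones((9,9),np.uint8)); m=cv2.morphologyEx(m,cv2.MORPH_CLOSE,np.ones((9,9),np.uint8))
    t=np.linspace(0,2*np.pi,60)
    def sil(p):
        x,y,a=p; n=np.array([np.cos(a),np.sin(a),0]); l=np.array([-np.sin(a),np.cos(a),0])
        W=np.array([[x,y,zc]+s*.016*n+.029*(np.cos(u)*l+np.sin(u)*np.array([0,0,1])) for s in(-1,1) for u in t])
        C=W@E[:3,:3].T+E[:3,3]; uv=np.c_[K[0]*C[:,0]/C[:,2]+K[2],K[1]*C[:,1]/C[:,2]+K[3]]
        r=np.zeros_like(m); cv2.fillConvexPoly(r,np.round(cv2.convexHull(uv.astype(np.float32))*16).astype(np.int32),255,cv2.LINE_AA,4); return r
    f=lambda p: np.abs(sil([p[0]/100,p[1]/100,p[2]]).astype(float)-m).sum()/255
    q=minimize(f,[x0[0]*100,x0[1]*100,np.radians(x0[2])],method='Nelder-Mead',options=dict(initial_simplex=[[x0[0]*100+a,x0[1]*100+b,np.radians(x0[2])+c] for a,b,c in [(0,0,0),(.5,0,0),(0,.5,0),(0,0,.2)]]))
    print(name,'x,y',q.x[:2]/100,'axis deg',np.degrees(q.x[2]),'resid px',q.fun,'mask',(m>0).sum())
E
python3 - <<'E'
from gfit import *
fit('w14',(.625,.113,221),(225,318,170,240))
fit('w13',(.625,.113,221),(260,336,165,248))
goto([.626,.113,.2],np.radians(221))
E
```

```text
w14 x,y [0.6253266  0.11249553] axis deg 220.65954971510294 resid px 426.5529411764706 mask 3272
w13 x,y [0.6248901  0.11261769] axis deg 225.12789344763914 resid px 487.2823529411765 mask 3245
turn(8deg units) [ 0.004 -0.005  1.139] then shift(50mm units) [0.013 0.023 0.126]
```

play_rows(
  series=[
    [0.85,[0,0,0],[0,0,1]],
    [0.85,[0.03,0.025,0.8],[0,0,0.05]],
    [0.85,[0,0,0.8],[0,0,0]],
    [0.85,[0,0,0.6],[0,0,0]],
    [0.85,[0,0,0.35],[0,0,0]],
    [0.85,[0,0,0.15],[0,0,0]],
    [0,[0,0,0],[0,0,0]],
    [0,[0,0,0],[0,0,0]],
  ],
  force=60,
)

```text
t: 65.18
tool_pos: [0.6257, 0.1125, 0.0728]
tool_rot: [-1.12, 2.934, -0.0]
contact_force: [-1.5, -0.8, -2.3]
opening: 0.0562
grip_force: 64.5
```

play_rows(
  series=[
    [0,[0,0,0],[0,0,0]],
    [0,[0,0,0],[0,0,0]],
  ],
)

```text
t: 65.42
tool_pos: [0.6258, 0.1126, 0.0727]
tool_rot: [-1.12, 2.934, -0.0]
contact_force: [-1.8, 0.6, 0.8]
opening: 0.0567
grip_force: 64.5
```

Run:
```python
from h import *
o=ctrl.get_obs(); M=pose(o); print('yaw',np.degrees(np.arctan2(M[1,0],M[0,0]))%360,o['wrist_torque'],o['contact_force'])
goto([.6253,.1126,.0705],np.radians(-3.5+180))
```

```text
yaw 221.791628221785 [0.00547325 0.32697152 0.04042679] [-1.81513075  0.590599    0.7710209 ]
turn(8deg units) [-1.000e-03  6.000e-03  5.661e+00] then shift(50mm units) [0.009 0.    0.045]
```

play_rows(
  series=[
    [0,[0,0,0],[0,0,1]],
    [0,[0,0,0.004],[0,0,1]],
    [0,[0,0,0],[0,0,1]],
    [0,[0,0,0.004],[0,0,1]],
    [0,[0,0,0],[0,0,1]],
    [0,[0,0,0.004],[0,0,1]],
    [0,[0,0,0],[0,0,1]],
    [0,[0,0,0.004],[0,0,1]],
  ],
)

```text
t: 66.42
tool_pos: [0.6261, 0.1105, 0.072]
tool_rot: [0.611, 3.08, -0.006]
contact_force: [-1.0, -5.6, 1.9]
opening: 0.0563
grip_force: 65.0
```

play_rows(
  series=[
    [0,[0,0,0],[0,0,1]],
    [0,[0,0,0.004],[0,0,1]],
    [0,[0,0,0],[0,0,1]],
    [0,[0,0,0.004],[0,0,1]],
    [0,[0,0,0],[0,0,1]],
    [0,[0,0,0.004],[0,0,1]],
    [0,[0,0,0],[0,0,1]],
    [0,[0,0,0.004],[0,0,1]],
  ],
)

```text
t: 67.42
tool_pos: [0.6245, 0.1095, 0.0712]
tool_rot: [2.15, 2.288, -0.011]
contact_force: [-6.9, -9.5, 5.3]
opening: 0.0567
grip_force: 65.4
```

play_rows(
  series=[
    [0,[0,0,0],[0,0,1]],
    [0,[0,0,0.004],[0,0,1]],
    [0,[0,0,0],[0,0,1]],
    [0,[0,0,0.004],[0,0,1]],
    [0,[0,0,0],[0,0,1]],
    [0,[0,0,0.004],[0,0,1]],
    [0,[0,0,0],[0,0,1]],
    [0,[0,0,0.004],[0,0,1]],
  ],
)

```text
t: 68.42
tool_pos: [0.6229, 0.1104, 0.0703]
tool_rot: [3.035, 0.801, -0.014]
contact_force: [-13.7, -6.6, 10.1]
opening: 0.0565
grip_force: 65.8
```

play_rows(
  series=[
    [0,[0,0,0],[0,0,0]],
    [0,[0,0,0],[0,0,0]],
  ],
)

```text
t: 68.68
tool_pos: [0.6229, 0.1104, 0.0704]
tool_rot: [3.034, 0.806, -0.013]
contact_force: [-12.6, -7.0, 8.7]
opening: 0.0562
grip_force: 65.7
```

Run:
```python
from h import *
o=ctrl.get_obs(); M=pose(o); print('yaw',np.degrees(np.arctan2(M[1,0],M[0,0]))%360,o['wrist_torque'],o['contact_force'],o['q'][5])
out=[]
for n,w in [('side',22),('scene',22),('wrist',70)]:
    im=imaging.get_image(n)['color'] if n!='wrist' else wrist('w15',1.0); K,E=cam(n)
    p=(E@[.626,.113,.09,1])[:3]; u,v=int(K[0]*p[0]/p[2]+K[2]),int(K[1]*p[1]/p[2]+K[3])
    c=im[v-w:v+w,u-w:u+w].astype(float); out.append(cv2.resize((255*(c/255)**.6).astype(np.uint8),(266,266),interpolation=cv2.INTER_CUBIC))
cv2.imwrite('pics/g2.png',np.hstack(out))
```

```text
yaw 29.76044326963803 [-1.17250839  2.13257382 -0.2683145 ] [-12.60869333  -7.0285815    8.71151691] 1.1123975532058645
```

View pics/g2.png

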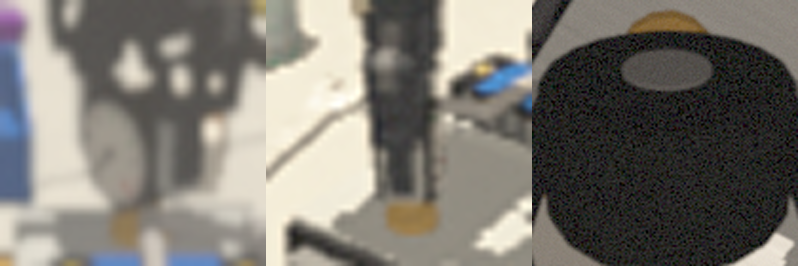

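play_rows(
  series=[
    [0,[0,0,0],[0,0,1]],
    [0,[0,0,0.004],[0,0,1]],
    [0,[0,0,0],[0,0,1]],
    [0,[0,0,0.004],[0,0,0.8]],
    [0,[0,0,0],[0,0,0.36]],
    [0,[0,0,0],[0,0,0]],
    [0,[0,0,0],[0,0,0]],
  ],
)

```text
t: 69.7
tool_pos: [0.6226, 0.1113, 0.07]
tool_rot: [3.137, -0.095, -0.013]
contact_force: [-14.0, -5.2, 10.1]
opening: 0.0565
grip_force: 65.9
```

Run:
```python
from h import *
o=ctrl.get_obs(); M=pose(o); print('yaw',np.degrees(np.arctan2(M[1,0],M[0,0])),o['wrist_torque'],o['contact_force'],o['opening'])
```

```text
yaw -3.473385082635324 [-0.71037201  2.28095968  0.03753418] [-14.02068357  -5.1964037   10.0673964 ] 0.056454541112263605
```

play_rows(
  series=[
    [0.8,[0,0,0],[0,0,0]],
    [0.8,[0,0,0],[0,0,0]],
    [0.8,[0,0,-0.3],[0,0,0]],
    [0.8,[0,0,-0.8],[0,0,0]],
    [0.8,[0,0,-0.9],[0,0,0]],
    [0.8,[0,0,-0.9],[0,0,0]],
    [0.8,[0,0,0],[0,0,0]],
    [0.8,[0,0,0],[0,0,0]],
  ],
)

```text
t: 70.7
tool_pos: [0.6256, 0.1125, 0.2149]
tool_rot: [-3.14, 0.096, -0.002]
contact_force: [-0.9, 1.2, -0.3]
opening: 0.0684
grip_force: 0.0
```

Run:
```python
from gfit import *
o=ctrl.get_obs(); M=pose(o); print('yaw',np.degrees(np.arctan2(M[1,0],M[0,0])),o['tool_pos'])
im=wrist('w16',1.0); fit('w16',(.6253,.1126,-3.5),(200,340,120,245),.087)
cv2.imwrite('pics/w16c.png',cv2.resize((255*(im[60:330,60:420]/255.)**.6).astype(np.uint8),(800,600),interpolation=cv2.INTER_CUBIC))
```

```text
yaw -3.4858349283215353 [0.62564683 0.1125265  0.2149444 ]
w16 x,y [0.62485181 0.11392058] axis deg 1.9855855494663295 resid px 461.7176470588235 mask 3277
```

View pics/w16c.png

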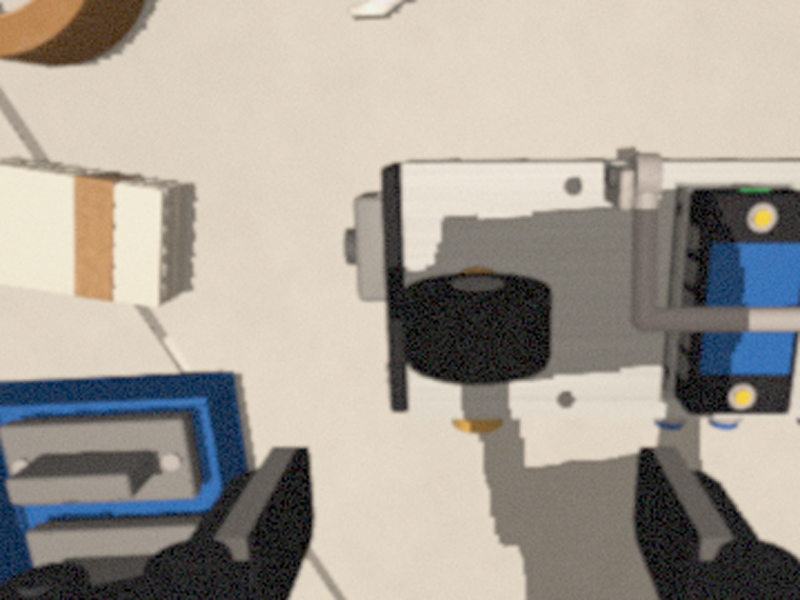

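Run:
```python
from gfit import *
for x in (241,243): fit('w16',(.6253,.1126,-3.5),(x,312,175,245),.087)
plates(cv2.imread('pics/w16_raw.png'),.074)
```

```text
w16 x,y [0.62629521 0.11242775] axis deg -4.145299492490314 resid px 328.81960784313725 mask 3077
w16 x,y [0.62543983 0.1106937 ] axis deg -4.396390049324417 resid px 396.15294117647056 mask 3007
plate c [0.4245 0.2973] size [0.025 0.04 ] ang 86.5 px [121. 389.]
plate c [0.5551 0.2833] size [0.104 0.131] ang 89.3 px [ 96. 268.]
plate c [ 0.5928 -0.1407] size [0.02  0.027] ang 86.5 px [547. 219.]
plate c [ 0.5974 -0.0733] size [0.019 0.039] ang 86.5 px [475. 219.]
plate c [6.019e-01 2.000e-04] size [0.019 0.039] ang 86.5 px [396. 219.]
plate c [ 0.6274 -0.1387] size [0.027 0.018] ang 177.4 px [551. 183.]
plate c [ 0.6313 -0.0754] size [0.027 0.04 ] ang 86.5 px [482. 182.]
plate c [ 0.6357 -0.0019] size [0.027 0.039] ang 86.5 px [400. 183.]
```

```bash
python3 -c "
from h import *
print(ctrl.finish_job())"
```

```text
the job is handed in; nothing more can be done
None
```

I handed the job in at about 71 s: three valve modules are home in the bays, the three grey blanks are in the blue tray, the lever is shut against its stop, and the gauge dial is square to the front (last camera check within about 1°).

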